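Slide the board-stock crate into its bay and shut the keeper

ROBOT

A 6-joint arm with a two-finger parallel gripper is mounted at the origin on the work surface. World frame = base frame: x ahead of the robot, y to its left, z up, the work surface at z = 0. Lengths are in m, angles in degrees, forces in N, time in s.
With the tool pointing down it reaches from about 0.4 to 0.825 m from the base axis. Payload 7 kg.
Tool frame: the origin (TCP) lies at the very end of the fingers, on their centre line; the grasp point (between the pads) lies 19 mm behind it (ctrl.tcp_to_grasp is the distance from the TCP to the grasp point, in m); z points along the fingers, y is the direction in which the jaws open and shut (so a half turn about z gives the same grasp; the last joint's range is limited). The gripper opens to 88 mm and grips with 3 to 60 N. Pads are 19 mm wide; open, the fingers measure 130 mm over their backs; the gripper's body (78 mm by 193 mm) begins 47 mm behind the grasp point.
Start: joints at [16.507, 20.546, 0.682, 0, -70.136, -16.507], TCP at [0.675, -0, 0.227] pointing down, gripper open.
Joint ranges: [-176.03, 176.03], [-82.01, 121.73], [-58.28, 71.71], [-173.87, 95.51], [-174.79, -0.11], [-173.66, 173.66]. Speed limits (degrees/s): [136.94, 136.94, 172.46, 180, 180, 180].

INTERFACE

Orientations are given as [roll, pitch, yaw] about the fixed x, y, z axes, in that order (R = Rz(yaw) Ry(pitch) Rx(roll)).
In Python, from plant import ctrl gives the robot as it stands.
- The arm moves only by the tool jog_arm, never from a script. Its argument "commands" is a list of rows, each an object of numbers: "x", "y", "z": the shift along the tool's x, y, z in cm; "roll": the turn about the tool's z in rad. In form: [{"x": .., "y": .., "z": .., "roll": ..}, ...]. A call has 1 to 12 rows; each row shifts and turns the commanded pose from where the row before left it, along the tool's axes as they then stand; what a row does not reach is not made up. A row lasts 1/10 s, in which the tool goes at most 50 mm and 8.59 degrees, less where a joint would pass 70% of its speed; a pose out of reach is approached as far as the arm can. A call is refused whole if a number of a shift passes 5 or a number of a turn 0.15, either way. A call with a gripper value outside its range is refused whole. "gripper" is the finger opening in cm, from 0 to 8.76, set as the call begins (left out, the last holds). The fingers move at their own pace and stop on an object; the grip force is fixed at half the most. Time passes only in rows, so rows that do not move let the fingers close. It gives the time, the measured TCP pose, the force and the opening at its end, in the units of the state.
- ctrl.get_obs(): the state, without advancing time (a new reading comes with each control period).
- ctrl.snapshot(name): name is "scene" or "side" or "wrist"; returns a dict with "image" (384x512x3 uint8, red, green, blue), "mtx" (3x3 intrinsics, pixels), "position" and "orientation" of the camera in the world; the wrist camera has in their place "hand_eye" (4x4, takes a point from camera to tool coordinates, whose origin is the TCP and whose axes are the flange's). Camera axes: x right, y up, looking along -z (the intrinsics and any distortion apply to the point x, -y, -z); pixel columns grow to the right and rows downward; lengths in m; the calibration is good to about 2 mm. A picture is of the moment at which its call begins: read the wrist's pose just before it. There is no depth.
- ctrl.close_job(): hands the job in, once; it reports no verdict.
Trained networks look in the newest picture that a camera, given by its name, has taken for a name from the list of things; names that differ only in an ending like _2 or _b are one class to them, and where a whole thing is asked for, a point or a joint stands for the part that bears it (a point fixed in the world has none). Each returns a list of dicts, best first, with "confidence" (0 to 1); they miss things now and then, are a little off and sometimes report something else, mostly with a low value. They report only what shows in the picture. A call takes as long as a camera call. They do not tell look-alikes from the thing itself.
- ctrl.search_frame(camera, query): "position" ([column, row] as shares, 0 to 1, of the picture: columns of its width, rows of its height, amid what is visible of it).
- ctrl.regions_of(camera, query): "mask" (384x512 bool, what is visible of it) and "position" ([column, row] as shares, 0 to 1, of the picture: columns of its width, rows of its height, amid what is visible of it).
The state is a dict: "clock": time; "joint_pos": joint angles; "qvel": joint speeds; "tau": joint torques, N m; "tool_pos": TCP position; "orientation": TCP orientation; "force": force on the tool from outside, world axes, zero at the start; "moment": the same for the moment, N m; "opening": finger opening in m.
Only numpy, scipy, OpenCV 4.12 (cv2) and the standard library are available. Lean on these libraries where they do the work, as an engineer would, in place of code of your own. Each camera call takes 0.05 s, during which the arm holds its last target.

TASK

Push the tall, heavy crate of board stock low down at its toe board so that it slides across the table without tipping or being lifted, into the three-sided wooden bay until it stands square and fully home against the back rail. Then push the metal keeper bar all the way round until it lies across the mouth behind the crate. Push steadily rather than hitting, and leave the jar, the stack of small boxes and the brush where they are.

Things in the scene. Friction and masses are not known exactly. Their poses are not given: they have to be found in the camera images.
- crate: Tall loose wooden crate of board, 0.9-1.4 kg, slides at 4-10 N. Origin: centre of underside. Base board 105 (x) x 110 (y) x 28 mm high, centred there. Crate body on it: x -17.5 to +52.5, full width, top at 200 mm; so the base sticks out 35 mm to -x (robot side) as a low toe board. Dowel handle on top, not to be used. Tips over its far edge if pushed more than about 50 mm up.
- crate_toe (a point): Middle of the toe board's flat upright front face, the face to push: 14 mm above the table, 52.5 mm to -x of the crate's origin. The face is 110 mm wide and 28 mm high; x of this frame points into the crate.
- bay: Fixed wooden bay, open to its own -x (robot side). Origin: on the table, middle of the back rail's inner face. Rails 25 mm high. Back rail x 0 to 22 mm; side rails x -70 to 0, inner faces at y = +-70 mm, 20 mm wide. Crate fully home: its origin at x = -52.5 mm, y within 15 mm of 0, its axes parallel to the bay's.
- keeper_pivot (a point): Upright pivot axis of the keeper bar, at table height; in the bay's frame x = -124, y = +100 mm. A fixed steel plate 3 mm thick lies under it (bay x -141 to -71, y 90 to 118 mm). Axes parallel to the bay's.
- keeper (a joint): Keeper bar angle (rad), counter-clockwise from above. 0: bar points along the bay's +y (outwards); 1.57: along the bay's -x; 3.14: along -y, across the mouth, at its stop, its crate-side face at bay x = -115 mm, 10 mm behind a crate fully home. Starts at 0.3 to 1.0. Dark steel bar 18 mm wide, 125 mm long from the pivot, 5 to 24 mm above the table. Stays where left; turns with 1 N at the tip.
- keeper_tip (a point): Middle of the free end of the keeper bar, on its top edge, 125 mm from the pivot and 24 mm above the table.
- jar: Bystander: white jar with a red lid, 72 mm across, 105 mm high, to the right of the bay. Origin: centre of its underside.
- boxes: Bystander: stack of three small white card boxes as one piece, 85 by 85 mm, about 96 mm high, to the left of the bay. Origin: centre of its underside.
- brush: Bystander: glue brush lying behind the bay's back rail, along it. Origin: on its underside, on its handle line.
There are look-alikes about, which are no part of the job. Several things look just like the crate: the one meant starts farthest from the robot's base.

How it is judged:
By the outcome, as a careful person would: the job done as asked, in the order asked, and still so for the second after the job is handed in, with the robot touching nothing.
It also fails if it takes over 62 s, if anything falls off the work surface, if the arm or the gripper's body presses on something with over 40 N, if the wrist force passes 120 N, or if a joint passes its speed limit or range.

## Working session

There is one attempt and no reset: what is moved stays moved. The work goes in short steps, Python scripts to look and compute and a tool call to move; the robot and the scene stay as the last step left them, time stands still between calls to the robot, and variables do not carry over. Pictures are saved under pics/ and viewed, and the job is handed in when it is done.

Besides the shell and the picture viewer there is one more tool, called as name(argument=value, ...) on one line, values as JSON. jog_arm: Moves the arm, as the interface text tells. Its arguments: {"type":"object","properties":{"commands":{"type":"array"},"gripper":{"type":"number"}},"required":["commands"]}

```bash
ls; mkdir -p pics
cat > h.py <<'E'
import numpy as np, cv2
from plant import ctrl
from scipy.spatial.transform import Rotation as R
def snap(n,f=None):
    s=ctrl.snapshot(n)
    if f: cv2.imwrite('pics/'+f,s['image'][:,:,::-1])
    return s
E
python3 - <<'E'
from h import *
o=ctrl.get_obs();print(o)
for n in("scene","side","wrist"):
    s=snap(n,n+'0.png')
    print(n,{k:np.array(v).round(4).tolist() for k,v in s.items() if k!='image'})
    np.savez(n+'0.npz',**s)
    for q in("crate","bay","keeper","keeper_tip","crate_toe","keeper_pivot","jar","boxes"):
        print(n,q,[(round(d['confidence'],2),(np.array(d['position'])*[512,384]).round().tolist()) for d in ctrl.search_frame(n,q)] if 1 else 0)
print(ctrl.get_obs()['clock'])
E
```

```text
pics
{'clock': 0.0, 'joint_pos': array([ 1.65066291e+01,  2.05900817e+01,  6.32372010e-01, -2.07932961e-02,
       -7.01331822e+01, -1.65078465e+01]), 'qvel': array([ 0.02723197,  0.11138746,  0.06798101,  0.06503635,  0.0658147 ,
       -0.09423764]), 'tau': array([-8.00930356e-04, -5.82726967e+01,  2.93058443e+01,  6.99745238e+00,
        6.93249181e-03, -2.06530804e-04]), 'tool_pos': array([ 6.74511405e-01, -2.55978273e-05,  2.25625174e-01]), 'orientation': array([ 1.79907300e+02, -7.08803383e-03, -9.00082935e+01]), 'force': array([ 0.4946798 ,  0.21079721, -0.15344012]), 'moment': array([ 0.00808954, -0.02788307, -0.03544207]), 'opening': 0.0877772304594525}
scene {'mtx': [[355.4622, 0.0, 253.9834], [0.0, 355.4622, 187.7328], [0.0, 0.0, 1.0]], 'position': [1.1658, 0.199, 0.9906], 'orientation': [36.0146, -0.0634, 108.5986]}
scene crate [(0.97, [327.0, 152.0]), (0.75, [258.0, 189.0]), (0.7, [195.0, 92.0]), (0.6, [295.0, 214.0]), (0.52, [212.0, 154.0])]
scene bay [(0.61, [257.0, 191.0]), (0.6, [258.0, 240.0])]
scene keeper [(0.85, [290.0, 214.0])]
scene keeper_tip [(0.63, [294.0, 2
[... 798 characters left out ...]
ide jar [(0.94, [300.0, 259.0])]
side boxes [(0.78, [321.0, 151.0])]
wrist {'mtx': [[279.0925, 0.0, 252.548], [0.0, 279.0925, 190.4046], [0.0, 0.0, 1.0]], 'hand_eye': [[-0.0014, 0.9653, 0.2611, 0.0695], [1.0, 0.0014, -0.0001, -0.0003], [-0.0005, 0.2611, -0.9653, -0.159], [0.0, 0.0, 0.0, 1.0]]}
wrist crate [(0.95, [422.0, 151.0]), (0.73, [486.0, 32.0]), (0.29, [317.0, 220.0])]
wrist bay [(0.83, [224.0, 167.0]), (0.54, [424.0, 153.0])]
wrist keeper [(0.82, [316.0, 221.0])]
wrist keeper_tip [(0.52, [320.0, 222.0])]
wrist crate_toe [(0.93, [485.0, 37.0]), (0.87, [428.0, 155.0])]
wrist keeper_pivot [(0.62, [225.0, 169.0])]
wrist jar [(0.67, [266.0, 6.0])]
wrist boxes [(0.68, [216.0, 284.0])]
1.35
```

View pics/scene0.png

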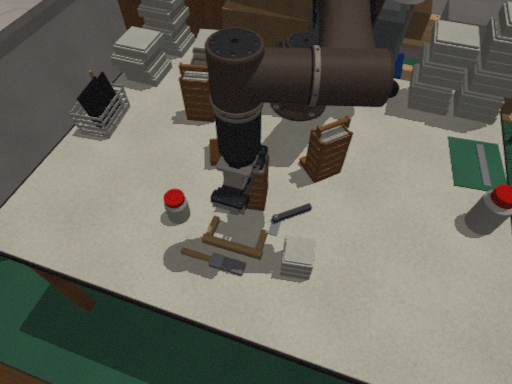

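View pics/side0.png

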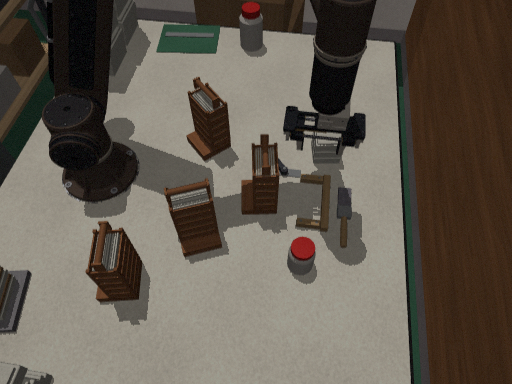

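View pics/wrist0.png

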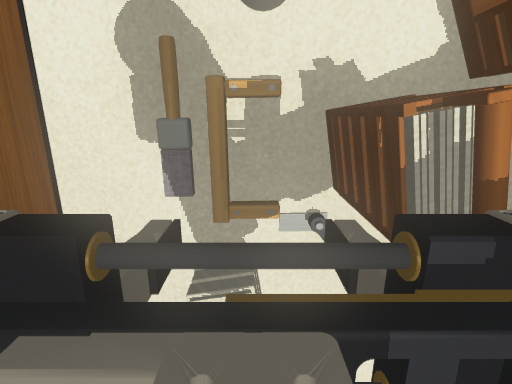

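The side view shows four crate look-alikes, at about (261,182), (193,215), (210,123) and (113,264). The bay is at (315,205), the jar at (301,255) and the boxes sit under the gripper near (325,150). The crate at (261,182), right in front of the bay mouth, looks farthest from the base. I'll check that with numbers and close crops.

```bash
cat >> h.py <<'E'
def load(n): 
    return dict(np.load(n,allow_pickle=True))
def pose(s,o=None):
    if 'hand_eye' in s:
        T=np.eye(4);T[:3,:3]=R.from_euler('xyz',o['orientation'],degrees=True).as_matrix();T[:3,3]=o['tool_pos']
        T=T@s['hand_eye'];return T[:3,:3],T[:3,3]
    return R.from_euler('xyz',s['orientation'],degrees=True).as_matrix(),np.array(s['position'])
def ray(s,u,v,z=0.,o=None):
    Rm,p=pose(s,o);K=s['mtx']
    d=Rm@np.array([(u-K[0,2])/K[0,0],-(v-K[1,2])/K[1,1],-1]);return p+d*(z-p[2])/d[2]
def proj(s,P,o=None):
    Rm,p=pose(s,o);c=(np.atleast_2d(P)-p)@Rm;K=s['mtx']
    return np.c_[K[0,2]+K[0,0]*c[:,0]/-c[:,2],K[1,2]-K[1,1]*c[:,1]/-c[:,2]]
E
python3 - <<'E'
from h import *
s=load('side0.npz');sc=load('scene0.npz')
for p in [(261,182),(193,215),(210,123),(113,264)]:
    P=ray(s,*p,.1);print('crate',P.round(3),np.hypot(*P[:2]).round(3))
for p in [(297,228),(297,178),(323,178),(322,230)]: print('bay side',ray(s,*p,.025).round(3))
for p in [(301,252)]: print('jar',ray(s,*p,.105).round(3))
for p in [(298,247)]: print('boxes scene',ray(sc,*p,.096).round(3))
im=s['image'][100:285,220:370];cv2.imwrite('pics/sidecrop.png',cv2.resize(im,None,fx=4,fy=4,interpolation=cv2.INTER_CUBIC)[:,:,::-1][:600] if 0 else cv2.resize(im,None,fx=3.2,fy=3.2,interpolation=cv2.INTER_CUBIC)[:,:,::-1])
im=sc['image'][130:290,160:330];cv2.imwrite('pics/scenecrop.png',cv2.resize(im,None,fx=3.7,fy=3.7,interpolation=cv2.INTER_CUBIC)[:,:,::-1])
E
```

```text
crate [ 0.529 -0.038  0.1  ] 0.53
crate [ 0.362 -0.173  0.1  ] 0.401
crate [0.337 0.163 0.1  ] 0.375
crate [ 0.194 -0.342  0.1  ] 0.393
bay side [ 0.647 -0.131  0.025]
bay side [0.63  0.044 0.025]
bay side [0.71  0.056 0.025]
bay side [ 0.718 -0.127  0.025]
jar [ 0.662 -0.242  0.105]
boxes scene [0.703 0.173 0.096]
```

View pics/sidecrop.png

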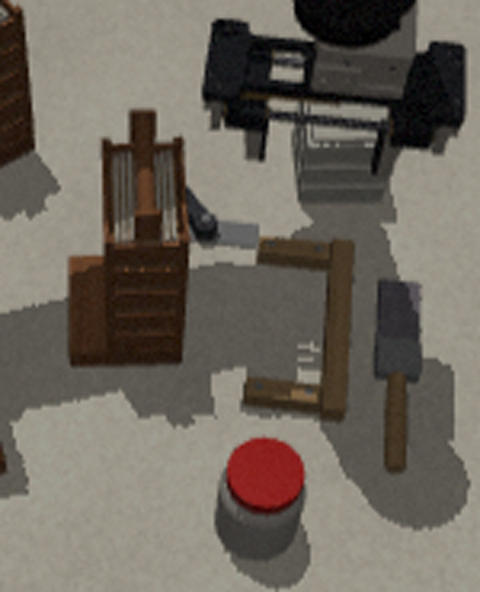

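View pics/scenecrop.png

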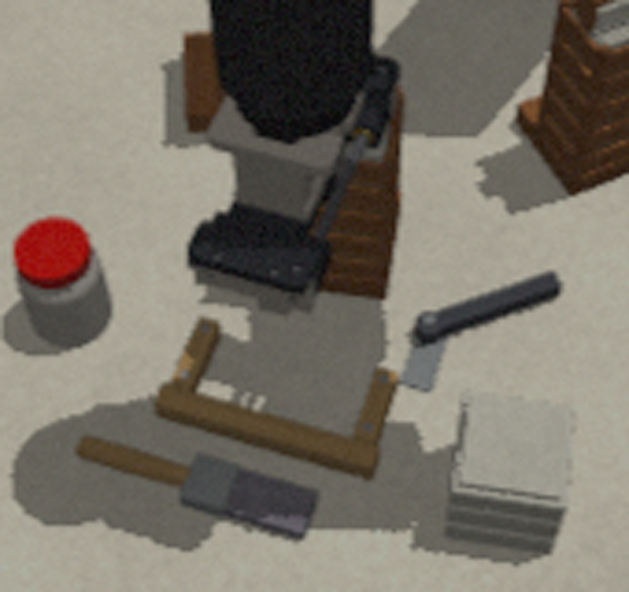

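Run:
```python
from h import *
w=load('wrist0.npz')
im=w['image'][55:250,190:450];cv2.imwrite('pics/wcrop.png',cv2.resize(im,None,fx=3,fy=3,interpolation=cv2.INTER_CUBIC)[:,:,::-1])
sc=load('scene0.npz');im=sc['image'][190:280,195:320];cv2.imwrite('pics/scrop2.png',cv2.resize(im,None,fx=6,fy=6,interpolation=cv2.INTER_CUBIC)[:,:,::-1])
s=load('side0.npz');im=s['image'][125:225,225:345];cv2.imwrite('pics/sdcrop2.png',cv2.resize(im,None,fx=6,fy=6,interpolation=cv2.INTER_CUBIC)[:,:,::-1])
```

```text
(no output)
```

View pics/wcrop.png

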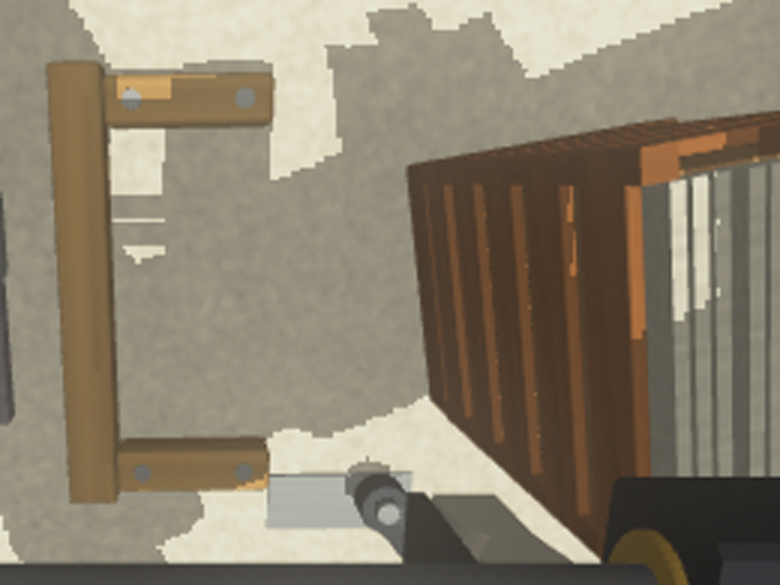

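View pics/scrop2.png

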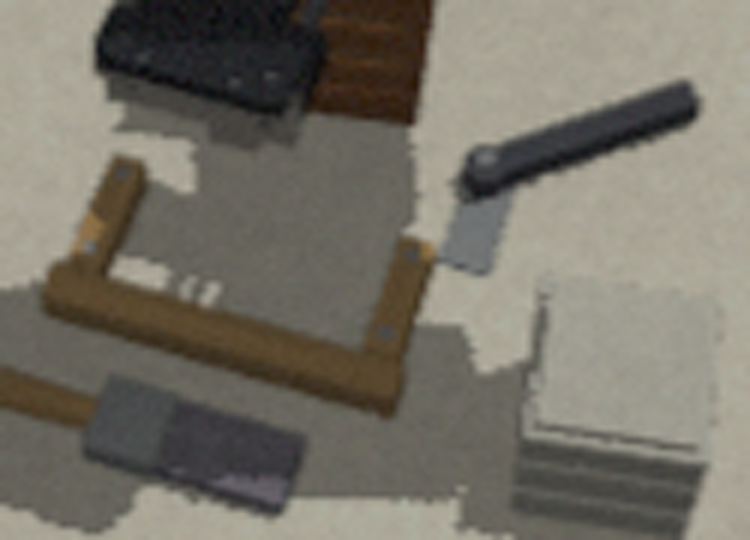

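View pics/sdcrop2.png

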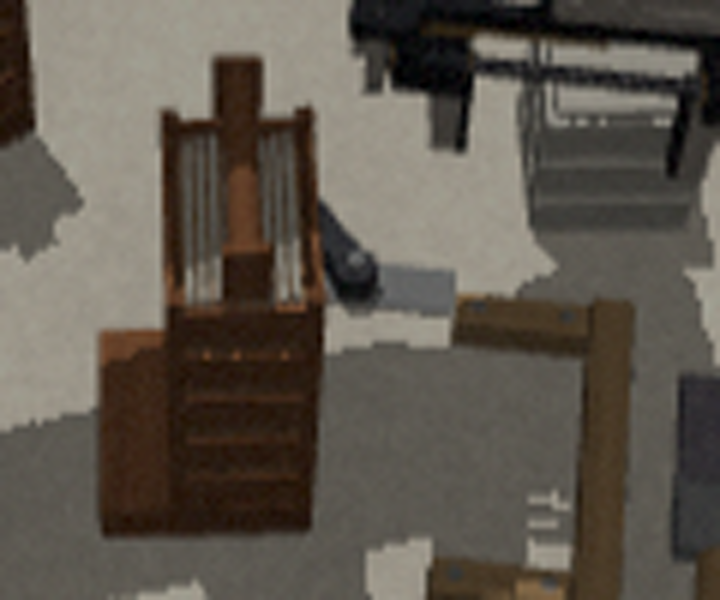

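Run:
```python
from h import *
from scipy.optimize import least_squares
S={'w':load('wrist0.npz'),'s':load('side0.npz'),'c':load('scene0.npz')}
o=dict(tool_pos=np.array([.674511,0,.225625]),orientation=np.array([179.907,-.007,-90.008]))
def W(p,L):
    c,s=np.cos(p[2]),np.sin(p[2]);L=np.atleast_2d(L)
    return np.c_[p[0]+c*L[:,0]-s*L[:,1],p[1]+s*L[:,0]+c*L[:,1],L[:,2]]
def fit(obs,p0):
    f=lambda p:np.concatenate([(proj(S[k],W(p,L),o)[0]-uv) for k,L,uv in obs])
    r=least_squares(f,p0,loss='soft_l1');print(r.x.round(4),'yaw',np.degrees(r.x[2]).round(2));print(f(r.x).reshape(-1,2).round(1).tolist());return r.x
z=.025
s6=lambda u,v:(225+u/6,125+v/6)
c6=lambda u,v:(195+u/6,190+v/6)
w3=lambda u,v:(190+u/3,55+v/3)
b=fit([('w',(-.07,-.09,z),w3(272,72)),('w',(-.07,-.07,z),w3(272,122)),('w',(-.07,.07,z),w3(266,447)),('w',(-.07,.09,z),w3(266,490)),('w',(0,-.07,z),w3(105,122)),('w',(0,.07,z),w3(117,447)),
 ('s',(0,.07,z),s6(585,340)),('s',(-.07,.09,z),s6(460,296)),('c',(-.07,-.09,z),c6(113,158)),('c',(-.07,.09,z),c6(433,243)),('c',(-.07,.07,z),c6(402,238))],[.69,-.04,0])
k=fit([('s',(-.0525,-.055,0),s6(101,535)),('s',(-.0525,-.055,.028),s6(101,515)),('s',(-.0525,.055,.028),s6(100,332)),('s',(.0525,-.055,0),s6(308,530)),('s',(-.0175,-.055,.2),s6(168,305)),('s',(.0525,-.055,.2),s6(322,300)),('w',(.0525,-.055,0),w3(408,165)),('w',(.0525,.055,0),w3(430,397))],[.53,-.04,0])
np.savez('fit.npz',b=b,k=k)
pv=W(b,(-.124,.1,0))[0];print('pivot',pv,'bolt px',proj(S['c'],[pv+[0,0,.03]]),c6(487,155))
tip=ray(S['c'],*c6(690,95),.02);d=tip-pv;print('tip',tip,np.hypot(*d[:2]),'angle',np.arctan2(d[1],d[0])-np.pi/2-b[2])
c=W([0,0,-b[2]],np.array([[*(k[:2]-b[:2]),0]]));print('crate in bay',c, np.degrees(k[2]-b[2]))
print('boxes corners scene',[ray(S['c'],*c6(*q),.096).round(3).tolist() for q in[(543,280),(715,300),(705,462),(525,437)]])
for kk in'sc':
    im=S[kk]['image'][:,:,::-1].copy()
    for L in [(-.07,-.09,z),(-.07,-.07,z),(0,-.07,z),(0,.07,z),(-.07,.07,z),(-.07,.09,z),(.022,.09,z),(.022,-.09,z)]:cv2.circle(im,tuple(int(round(x*8)) for x in proj(S[kk],W(b,L))[0]),8,(0,255,0),-1,shift=3)
    for L in [(a,y,h) for a,h in((-.0525,0),(-.0525,.028),(.0525,0),(.0525,.2),(-.0175,.2)) for y in(-.055,.055)]:cv2.circle(im,tuple(int(round(x*8)) for x in proj(S[kk],W(k,L))[0]),8,(255,255,0),-1,shift=3)
    im=im[120:250,220:350] if kk=='s' else im[130:280,190:320]
    cv2.imwrite(f'pics/ov_{kk}.png',cv2.resize(im,None,fx=4,fy=4))
```

```text
[ 0.7093 -0.0223  0.0028] yaw 0.16
[[0.7, -1.1], [0.3, -0.2], [-0.0, 0.5], [-0.3, 0.0], [-1.3, 0.0], [-2.1, 0.7], [0.1, -1.5], [-1.1, -2.0], [-0.2, -2.3], [0.5, -0.7], [-0.5, -1.7]]
[ 0.5189 -0.0332  0.2001] yaw 11.46
[[-0.4, 1.0], [-0.8, -0.5], [-1.7, -0.6], [-0.0, 0.1], [-1.0, -0.2], [0.3, -0.5], [-3.3, -0.8], [-0.1, 0.6]]
pivot [0.58505274 0.07736216 0.        ] bolt px [[275.75920175 215.65570299]] (276.1666666666667, 215.83333333333334)
tip [0.50749993 0.17108613 0.02      ] 0.12164958726368566 angle 0.6884459188252687
crate in bay [[-0.19043132 -0.01040506  0.        ]] 11.302096476056072
boxes corners scene [[0.683, 0.132, 0.096], [0.667, 0.211, 0.096], [0.748, 0.225, 0.096], [0.762, 0.145, 0.096]]
```

View pics/ov_s.png

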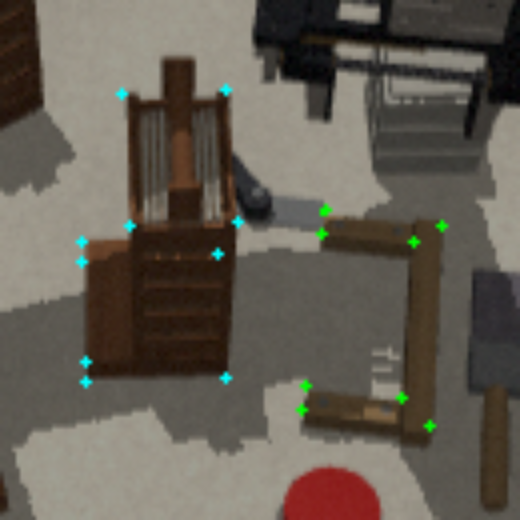

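Run:
```python
from h import *
S={'w':load('wrist0.npz'),'s':load('side0.npz'),'c':load('scene0.npz')}
o=dict(tool_pos=np.array([.674511,0,.225625]),orientation=np.array([179.907,-.007,-90.008]))
s6=lambda u,v:(225+u/6,125+v/6)
c6=lambda u,v:(195+u/6,190+v/6)
w3=lambda u,v:(190+u/3,55+v/3)
def ln(n,k,a,b,z):
    A=ray(S[k],*a,z,o);B=ray(S[k],*b,z,o);d=B-A;print(n,k,A.round(3),B.round(3),'len',np.hypot(*d[:2]).round(3),'dir',np.degrees(np.arctan2(d[1],d[0])).round(1))
ln('crate toe top front','s',s6(101,515),s6(100,332),.028)
ln('crate right bottom','s',s6(101,535),s6(308,530),0)
ln('crate top right','s',s6(168,305),s6(322,300),.2)
ln('crate top front','s',s6(168,305),s6(163,115),.2)
ln('crate top back','s',s6(322,300),s6(312,110),.2)
ln('crate back bottom','w',w3(408,165),w3(430,397),0)
ln('crate top back','w',w3(641,147),w3(650,478),.2)
ln('crate back bottom','c',c6(310,108),c6(413,124),0)
ln('bay back outer','w',w3(47,63),w3(70,502),.025)
ln('bay back inner','w',w3(102,63),w3(118,498),.025)
ln('bay back outer','s',(330.6,175.3),(327.5,230.6),.025)
ln('bay back rail inner','s',s6(590,300),(220+322/3.2,100+410/3.2),.025)
ln('bay back outer','c',c6(45,305),c6(393,412),.0)
ln('bay back inner','c',c6(55,265),c6(402,360),.025)
ln('bay L end','c',c6(402,238),c6(433,243),.025)
```

```text
crate toe top front s [ 0.481 -0.099  0.028] [0.462 0.009 0.028] len 0.109 dir 99.9
crate right bottom s [ 0.479 -0.094  0.   ] [ 0.581 -0.076  0.   ] len 0.104 dir 9.9
crate top right s [ 0.515 -0.091  0.2  ] [ 0.581 -0.079  0.2  ] len 0.067 dir 10.5
crate top front s [ 0.515 -0.091  0.2  ] [0.497 0.014 0.2  ] len 0.106 dir 100.0
crate top back s [ 0.581 -0.079  0.2  ] [0.564 0.027 0.2  ] len 0.107 dir 99.3
crate back bottom w [ 0.577 -0.076  0.   ] [0.559 0.03  0.   ] len 0.107 dir 99.4
crate top back w [ 0.579 -0.076  0.2  ] [ 0.567 -0.002  0.2  ] len 0.075 dir 99.6
crate back bottom c [ 0.569 -0.026  0.   ] [0.561 0.031 0.   ] len 0.058 dir 98.2
bay back outer w [ 0.731 -0.115  0.025] [0.729 0.073 0.025] len 0.188 dir 90.6
bay back inner w [ 0.709 -0.115  0.025] [0.706 0.071 0.025] len 0.186 dir 90.6
bay back outer s [0.733 0.07  0.025] [ 0.734 -0.127  0.025] len 0.196 dir -89.7
bay back rail inner s [0.71  0.068 0.025] [ 0.714 -0.121  0.025] len 0.189 dir -88.9
bay back outer c [ 0.727 -0.116  0.   ] [0.727 0.073 0.   ] len 0.189 dir 90.2
bay back inner c [ 0.716 -0.112  0.025] [0.71  0.072 0.025] len 0.184 dir 91.9
bay L end c [0.644 0.051 0.025] [0.642 0.067 0.025] len 0.016 dir 98.2
```

View pics/ov_c.png

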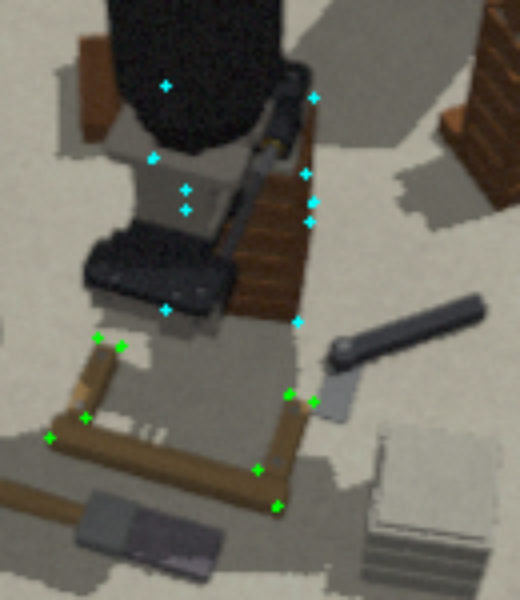

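The fits agree. The target crate is at about (0.519, -0.032) with yaw 9.8°, and it is the farthest at 0.53 m against 0.40 m or less for the others. The bay origin is at (0.709, -0.023) with yaw 0.6°, and the keeper angle is about 0.69. Next I'll check how close the neighbouring look-alikes are to the approach point.

Run:
```python
from h import *
s=load('side0.npz')
im=s['image'][70:270,150:290];cv2.imwrite('pics/near.png',cv2.resize(im,None,fx=3,fy=3,interpolation=cv2.INTER_CUBIC)[:,:,::-1])
```

```text
(no output)
```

View pics/near.png

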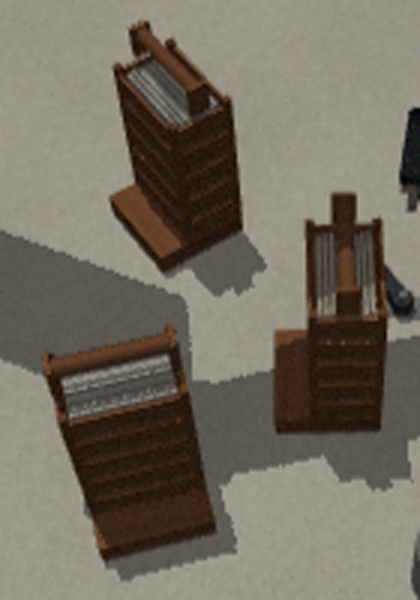

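Run:
```python
from h import *
s=load('side0.npz')
g=lambda u,v:(150+u/3,70+v/3)
for n,p,z in [('A base R',(215,530),0),('A base L',(104,560),0),('A top NE front',(188,390),.2),('A top far NE',(175,345),.2),('A handle end',(172,335),.23),
 ('B toe corner near',(167,270),0),('B near right',(242,228),0),('B top right',(230,103),.2),('B handle near',(200,105),.23)]:
    print(n,ray(s,*g(*p),z).round(3))
c,si=np.cos(np.radians(9.8)),np.sin(np.radians(9.8))
for a in(-.039,.039):
    for b in(-.0965,.0965): print('body',(.448+c*a-si*b).round(3),(-.044+si*a+c*b).round(3))
```

```text
A base R [ 0.44  -0.208  0.   ]
A base L [ 0.343 -0.254  0.   ]
A top NE front [ 0.427 -0.178  0.2  ]
A top far NE [ 0.407 -0.136  0.2  ]
A handle end [ 0.41  -0.146  0.23 ]
B toe corner near [0.328 0.091 0.   ]
B near right [0.398 0.161 0.   ]
B top right [0.4   0.153 0.2  ]
B handle near [0.38  0.117 0.23 ]
body 0.426 -0.146
body 0.393 0.044
body 0.503 -0.132
body 0.47 0.058
```

jog_arm(commands=[{"z": -1.5}, {"z": -1.5}, {"z": -1.5}, {"z": -0.5}, {"y": 1.5, "x": 0.3}, {"y": 2, "x": 0.4}, {"y": 2, "x": 0.4}, {"y": 2, "x": 0.4}, {"y": 2, "x": 0.4}, {"y": 2, "x": 0.4}, {"y": 2, "x": 0.4}, {"y": 2, "x": 0.4}], gripper=5.6)

```text
validation failed for argument at $.co...
```

jog_arm(commands=[{"y": 2, "x": 0.4, "roll": 0}, {"y": 2, "x": 0.4}, {"y": 1.5, "x": 0.3}, {"roll": 0.14}, {"roll": 0.14}, {"roll": 0.14}, {"roll": 0.14}, {"roll": 0.14}, {"roll": 0.14}, {"roll": 0.14}, {"roll": 0.14}, {"roll": 0.14}])

```text
validation failed for argument at $.co...
```

jog_arm(commands=[{"roll": 0.14}, {}, {}, {}])

```text
validation failed for argument at $.co...
```

jog_arm(commands=[{"x": 0, "y": 0, "z": -1.5, "roll": 0}, {"x": 0, "y": 0, "z": -1.5, "roll": 0}, {"x": 0, "y": 0, "z": -1.5, "roll": 0}, {"x": 0, "y": 0, "z": -0.5, "roll": 0}, {"x": 0.3, "y": 1.5, "z": 0, "roll": 0}, {"x": 0.4, "y": 2, "z": 0, "roll": 0}, {"x": 0.4, "y": 2, "z": 0, "roll": 0}], gripper=5.6)

```text
clock: 2.05
tool_pos: [0.6191, -0.0111, 0.2757]
orientation: [179.9, -0.0, -90.0]
force: [0.6, -0.1, 0.3]
opening: 0.056
```

Rows need all four keys. Continuing over the crate and turning.

jog_arm(commands=[{"x": 0.4, "y": 2, "z": 0, "roll": 0}, {"x": 0.4, "y": 2, "z": 0, "roll": 0}, {"x": 0.4, "y": 2, "z": 0, "roll": 0}, {"x": 0.4, "y": 2, "z": 0, "roll": 0}, {"x": 0.4, "y": 2, "z": 0, "roll": 0}, {"x": 0.4, "y": 2, "z": 0, "roll": 0}, {"x": 0.4, "y": 2, "z": 0, "roll": 0}, {"x": 0.4, "y": 2, "z": 0, "roll": 0}, {"x": 0.1, "y": 1.1, "z": 0, "roll": 0}])

```text
clock: 2.95
tool_pos: [0.4475, -0.0443, 0.2764]
orientation: [-180.0, 0.0, -90.0]
force: [0.2, -0.4, 0.2]
opening: 0.056
```

jog_arm(commands=[{"x": 0, "y": 0, "z": 0, "roll": 0.14}, {"x": 0, "y": 0, "z": 0, "roll": 0.14}, {"x": 0, "y": 0, "z": 0, "roll": 0.14}, {"x": 0, "y": 0, "z": 0, "roll": 0.14}, {"x": 0, "y": 0, "z": 0, "roll": 0.14}, {"x": 0, "y": 0, "z": 0, "roll": 0.14}, {"x": 0, "y": 0, "z": 0, "roll": 0.14}, {"x": 0, "y": 0, "z": 0, "roll": 0.14}, {"x": 0, "y": 0, "z": 0, "roll": 0.14}, {"x": 0, "y": 0, "z": 0, "roll": 0.14}, {"x": 0, "y": 0, "z": 0, "roll": 0}])

```text
clock: 4.05
tool_pos: [0.4491, -0.0439, 0.2763]
orientation: [180.0, -0.0, -170.3]
force: [0.2, 0.2, 0.4]
opening: 0.0561
```

Run:
```python
from h import *
o=ctrl.get_obs();print(o)
for n in("side","wrist","scene"):
    o=ctrl.get_obs();s=snap(n,n+'1.png');np.savez(n+'1.npz',**s)
    np.savez(n+'1o.npz',tool_pos=o['tool_pos'],orientation=o['orientation'])
```

```text
{'clock': 4.05, 'joint_pos': array([ 1.95687591e+01, -3.02433476e+00, -2.12754055e+01, -4.17489656e-03,
       -7.17612992e+01, -9.98994300e+01]), 'qvel': array([-0.06333528, -0.10381425,  0.02501566, -0.0191082 , -0.10616928,
        9.6558416 ]), 'tau': array([-1.09391904e-02, -2.52431417e+01,  2.95317829e+01,  6.99647874e+00,
       -8.89496505e-02, -2.09445655e+00]), 'tool_pos': array([ 0.44909159, -0.04389121,  0.27631687]), 'orientation': array([ 1.79998221e+02, -1.28674908e-02, -1.70331978e+02]), 'force': array([0.19448332, 0.20403735, 0.39760685]), 'moment': array([-0.04009233, -0.11187308, -0.03556883]), 'opening': 0.056112434910776}
```

View pics/side1.png

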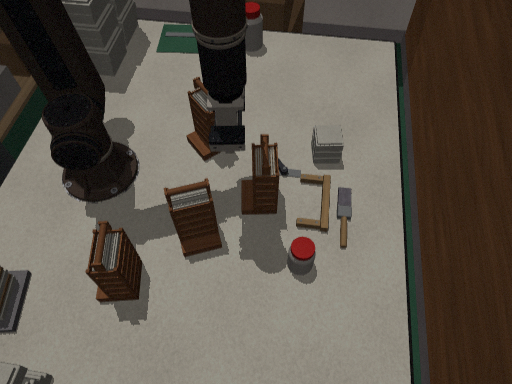

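View pics/wrist1.png

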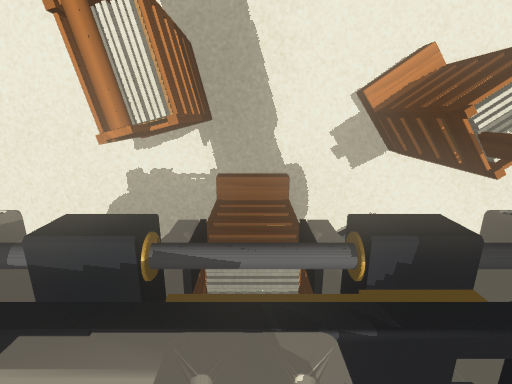

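View pics/scene1.png

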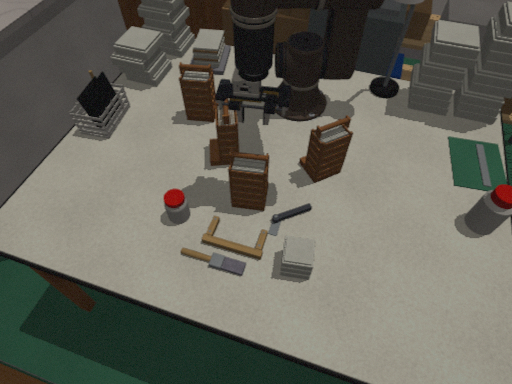

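Run:
```python
from h import *
s=load('side1.npz');sc=load('scene1.npz');w=load('wrist1.npz');o=load('wrist1o.npz')
for h in (0,.05,.066,.1,.15,.2,.25,.3):
    P=o['tool_pos']+[0,0,h];print(h,proj(s,P).round(0),proj(sc,P).round(0))
for p in [(217,176),(289,176)]: print(ray(w,*p,.028,o).round(4))
for p in [(206,269),(300,269)]: print('top back?',ray(w,*p,.2,o).round(4))
print(ray(w,253,100,0,o))
im=s['image'][40:220,160:300];cv2.imwrite('pics/side1c.png',cv2.resize(im,None,fx=3.3,fy=3.3,interpolation=cv2.INTER_CUBIC)[:,:,::-1])
im=w['image'][160:310,190:320];cv2.imwrite('pics/w1c.png',cv2.resize(im,None,fx=4,fy=4,interpolation=cv2.INTER_CUBIC)[:,:,::-1])
```

```text
0 [[229. 140.]] [[253. 121.]]
0.05 [[228. 126.]] [[253. 108.]]
0.066 [[228. 122.]] [[253. 103.]]
0.1 [[227. 111.]] [[253.  93.]]
0.15 [[225.  95.]] [[253.  77.]]
0.2 [[223.  77.]] [[253.  60.]]
0.25 [[222.  58.]] [[253.  41.]]
0.3 [[219.  36.]] [[253.  20.]]
[ 0.4757 -0.0925  0.028 ]
[0.4573 0.0132 0.028 ]
top back? [ 0.5262 -0.0746  0.2   ]
top back? [0.511  0.0129 0.2   ]
[ 0.3588142 -0.0584135  0.       ]
```

View pics/side1c.png

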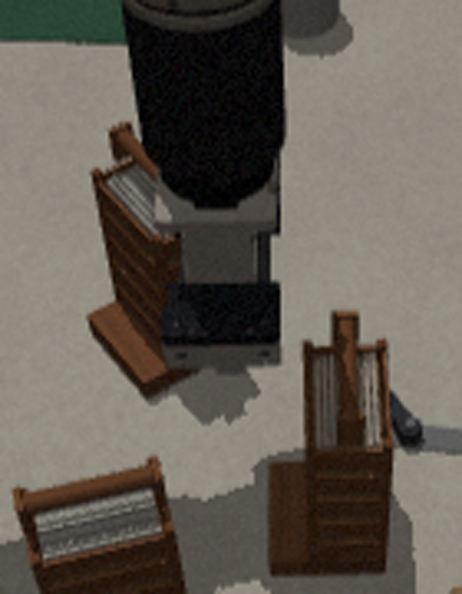

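View pics/w1c.png

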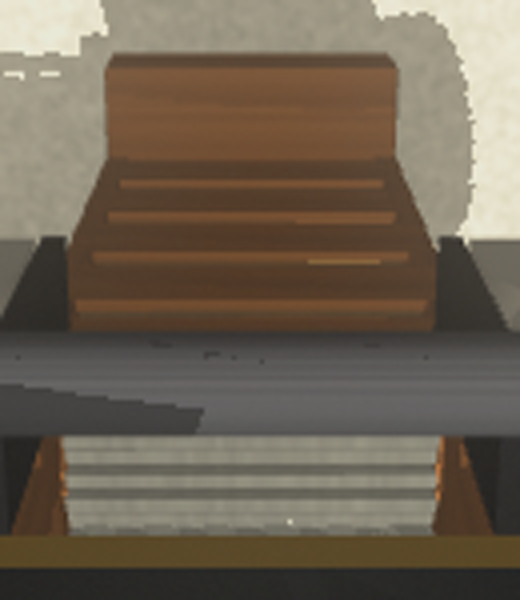

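Run:
```python
from h import *
o=load('wrist1o.npz')
t=np.linspace(0,2*np.pi,60)
for n,c in(('side',(170,30,290,160)),('scene',(200,10,310,140))):
    s=load(n+'1.npz');out=[]
    for r,hs in((.045,(.17,.2)),(.05,(.18,.21))):
        im=s['image'][:,:,::-1]; im=cv2.resize(im,None,fx=4,fy=4,interpolation=cv2.INTER_CUBIC)
        for h,col in zip(hs,((0,255,0),(0,255,255))):
            for hh in(h,):
                P=np.c_[o['tool_pos'][0]+r*np.cos(t),o['tool_pos'][1]+r*np.sin(t),np.full(60,o['tool_pos'][2]+hh)]
                q=proj(s,P)*4+2;cv2.polylines(im,[q.astype(int)],True,col,1)
        out.append(im[c[1]*4:c[3]*4,c[0]*4:c[2]*4])
    m=np.hstack(out);cv2.imwrite(f'pics/tube_{n}.png',cv2.resize(m,None,fx=780/m.shape[1],fy=780/m.shape[1]))
```

```text
(no output)
```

View pics/tube_side.png

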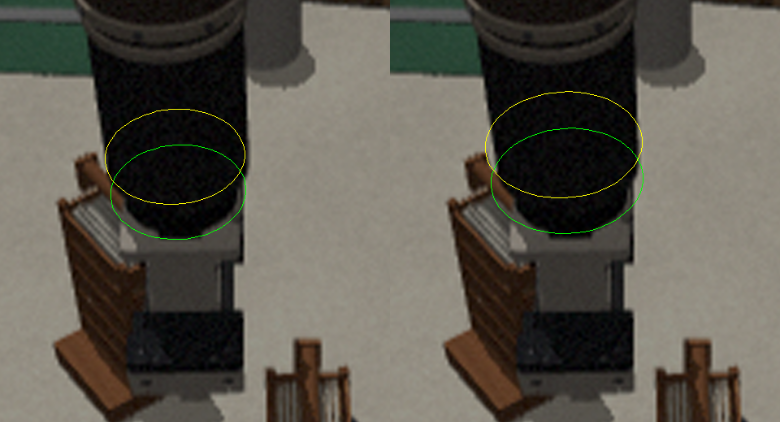

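View pics/tube_scene.png

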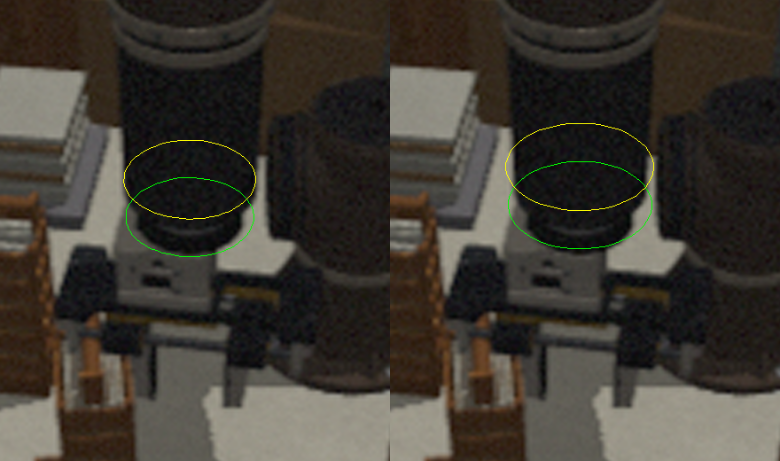

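Run:
```python
from h import *
w=load('wrist1.npz');o=load('wrist1o.npz')
Rm=R.from_euler('xyz',o['orientation'],degrees=True).as_matrix()
for n,p,z in[('A base',(211,120),0),('A top',(166,125),.2),('A hand',(103,140),.235),('A top2',(100,137),.2),('toeL',(216.5,173.5),0),('toeR',(288.5,173.5),0),('toetL',(217,177),.028),('toetR',(288.5,177),.028),('B',(360,95),0)]:
    print(n,((ray(w,*p,z,o)-o['tool_pos'])@Rm).round(4))
```

```text
A base [ 0.0626 -0.0622  0.2764]
A top [ 0.062  -0.0705  0.0764]
A hand [ 0.0528 -0.1055  0.0414]
A top2 [ 0.0523 -0.1261  0.0764]
toeL [-0.0199 -0.0568  0.2764]
toeR [-0.02    0.0576  0.2764]
toetL [-0.0194 -0.0526  0.2484]
toetR [-0.0196  0.0541  0.2484]
B [0.0982 0.1596 0.2764]
```

jog_arm(commands=[{"x": -0.4, "y": 0, "z": 2, "roll": 0}, {"x": 0, "y": 0, "z": 2, "roll": 0}, {"x": 0, "y": 0, "z": 2, "roll": 0}, {"x": 0, "y": 0, "z": 2, "roll": 0}, {"x": 0, "y": 0, "z": 2, "roll": 0}, {"x": 0, "y": 0, "z": 2, "roll": 0}, {"x": 0, "y": 0, "z": 2, "roll": 0}, {"x": 0, "y": 0, "z": 2, "roll": 0}, {"x": 0, "y": 0, "z": 0, "roll": 0}])

```text
clock: 5.1
tool_pos: [0.4512, -0.0437, 0.1144]
orientation: [-180.0, -0.3, -170.1]
force: [-0.5, 0.8, -0.0]
opening: 0.056
```

jog_arm(commands=[{"x": 0, "y": 0, "z": 2, "roll": 0}, {"x": 0, "y": 0, "z": 2, "roll": 0}, {"x": 0, "y": 0, "z": 2, "roll": 0}, {"x": 0, "y": 0, "z": 2, "roll": 0}, {"x": 0, "y": 0, "z": 1.4, "roll": 0}, {"x": 0, "y": 0, "z": 1, "roll": 0}, {"x": 0, "y": 0, "z": 0, "roll": 0}])

```text
clock: 5.8
tool_pos: [0.4528, -0.0434, 0.0121]
orientation: [-180.0, -0.1, -170.2]
force: [0.3, -0.4, 0.1]
opening: 0.0556
```

Run:
```python
from h import *
print(ctrl.get_obs())
for n in("side",'wrist'):
    s=snap(n,n+'2.png');np.savez(n+'2.npz',**s)
    im=s['image'][60:230,160:300] if n=='side' else s['image']
    cv2.imwrite('pics/%s2c.png'%n,cv2.resize(im,None,fx=3.4 if n=='side' else 1.5,fy=3.4 if n=='side' else 1.5,interpolation=cv2.INTER_CUBIC)[:,:,::-1])
```

```text
{'clock': 5.8, 'joint_pos': array([ 1.94656174e+01,  1.54263658e+01, -4.15141228e+01,  2.20643537e-03,
       -3.31346165e+01, -9.96237030e+01]), 'qvel': array([-0.05539702, -1.54454797,  0.83828791,  0.2518607 , -1.48784651,
       -0.31039204]), 'tau': array([ 4.08378232e-02, -3.79819500e+01,  1.68058151e+01,  4.02208552e+00,
        3.41884838e-01,  2.12772936e-02]), 'tool_pos': array([ 0.45277867, -0.04340441,  0.01214436]), 'orientation': array([-1.79986257e+02, -7.38469896e-02, -1.70156246e+02]), 'force': array([ 0.27203544, -0.37108268,  0.05065728]), 'moment': array([-0.09594344, -0.03427584, -0.00590436]), 'opening': 0.055553539690747916}
```

View pics/side2c.png

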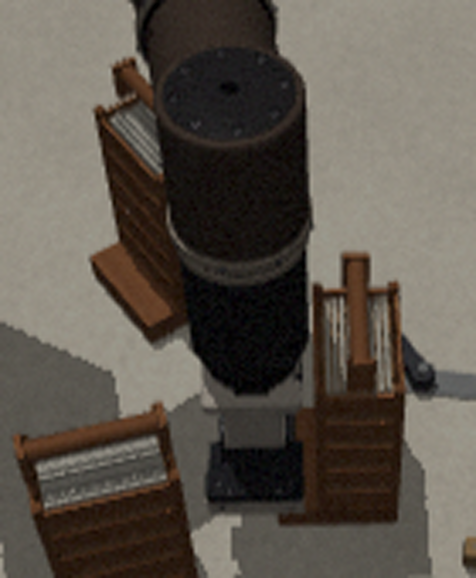

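View pics/wrist2c.png

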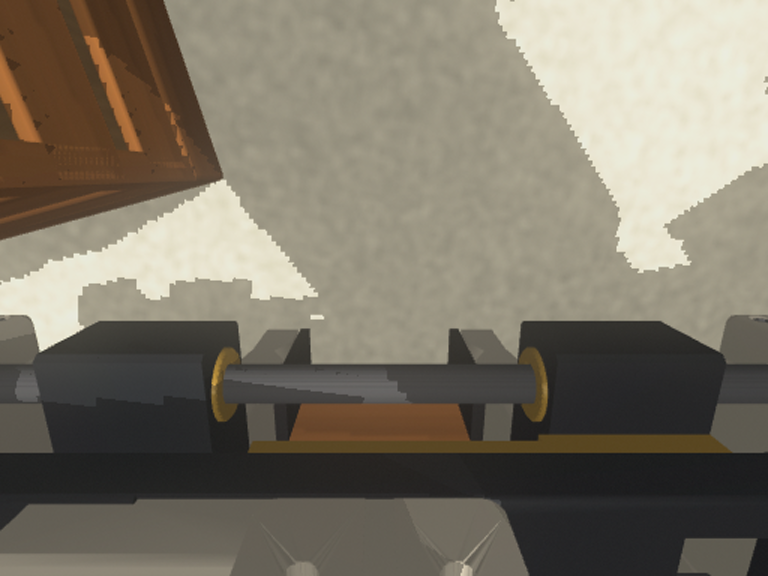

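jog_arm(commands=[{"x": -0.2, "y": 0, "z": 0, "roll": 0}, {"x": -0.2, "y": 0, "z": 0, "roll": 0}, {"x": -0.15, "y": 0, "z": 0, "roll": 0}, {"x": -0.15, "y": 0, "z": 0, "roll": 0}, {"x": -0.15, "y": 0, "z": 0, "roll": 0}, {"x": -0.15, "y": 0, "z": 0, "roll": 0}])

```text
clock: 6.5
tool_pos: [0.4599, -0.0426, 0.0125]
orientation: [-180.0, -0.3, -170.3]
force: [-9.0, -1.2, 5.8]
opening: 0.056
```

jog_arm(commands=[{"x": -0.15, "y": 0, "z": 0, "roll": 0}, {"x": -0.15, "y": 0, "z": 0, "roll": 0}, {"x": -0.15, "y": 0, "z": 0, "roll": 0}, {"x": -0.15, "y": 0, "z": 0, "roll": 0}])

```text
clock: 6.9
tool_pos: [0.4659, -0.0416, 0.0125]
orientation: [-180.0, -0.3, -170.3]
force: [-7.9, -2.2, 6.5]
opening: 0.0561
```

Run:
```python
from h import *
o=ctrl.get_obs();print(o['force'],o['moment'],o['tool_pos'])
n='side'
s=snap(n,n+'3.png');im=s['image'][60:230,190:330]
cv2.imwrite('pics/%s3c.png'%n,cv2.resize(im,None,fx=3.4,fy=3.4,interpolation=cv2.INTER_CUBIC)[:,:,::-1])
```

```text
[-7.91231815 -2.15528278  6.45038482] [-0.56963985  2.77426794 -0.03297352] [ 0.46586573 -0.04159007  0.01248231]
```

View pics/side3c.png

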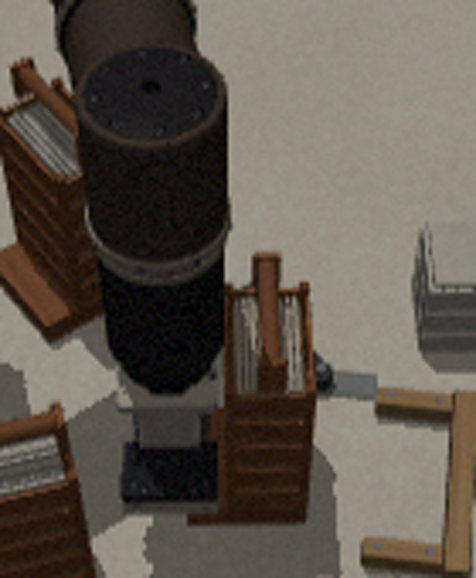

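Contact came at the expected spot, with a steady sliding force of about 8 N. I'll continue along the heading, with a small sideways trim and then the gradual turn.

jog_arm(commands=[{"x": -0.2, "y": 0.02, "z": 0, "roll": 0}, {"x": -0.25, "y": 0.02, "z": 0, "roll": 0}, {"x": -0.25, "y": 0.02, "z": 0, "roll": 0}, {"x": -0.25, "y": 0.02, "z": 0, "roll": 0}, {"x": -0.25, "y": 0.02, "z": 0, "roll": 0}, {"x": -0.25, "y": 0.02, "z": 0, "roll": 0}, {"x": -0.25, "y": 0.02, "z": 0, "roll": 0.005}, {"x": -0.25, "y": 0.02, "z": 0, "roll": 0.007}, {"x": -0.25, "y": 0.02, "z": 0, "roll": 0.009}, {"x": -0.25, "y": 0.02, "z": 0, "roll": 0.009}])

```text
clock: 7.95
tool_pos: [0.4903, -0.0352, 0.0124]
orientation: [-180.0, -0.2, -172.0]
force: [-6.5, -0.1, 3.3]
opening: 0.0561
```

Run:
```python
from h import *
o=ctrl.get_obs();print(o['force'],o['moment'],o['tool_pos'],o['orientation'])
n='side'
s=snap(n,n+'4.png');im=s['image'][60:230,200:340]
cv2.imwrite('pics/%s4c.png'%n,cv2.resize(im,None,fx=3.4,fy=3.4,interpolation=cv2.INTER_CUBIC)[:,:,::-1])
s=snap('scene','scene4.png');im=s['image'][100:280,170:320]
cv2.imwrite('pics/scene4c.png',cv2.resize(im,None,fx=3.4,fy=3.4,interpolation=cv2.INTER_CUBIC)[:,:,::-1])
```

```text
[-6.54676273 -0.05631161  3.28905452] [-0.00684057  2.20529731  0.18672048] [ 0.49029672 -0.03522433  0.01244198] [-179.98512622   -0.22526918 -171.98503902]
```

View pics/side4c.png

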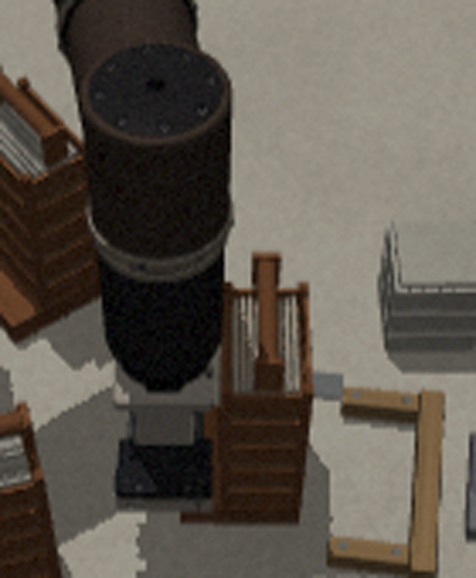

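View pics/scene4c.png

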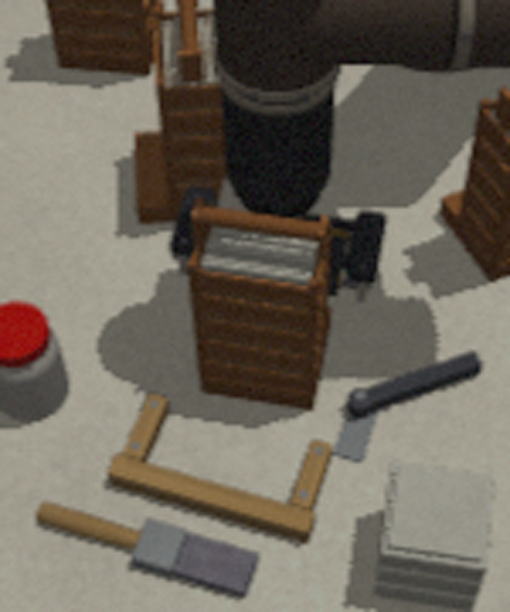

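```bash
cat >> h.py <<'E'
def ln(n,s,a,b,z,o=None):
    A=ray(s,*a,z,o);B=ray(s,*b,z,o);d=B-A;print(n,A.round(4),B.round(4),'mid',((A+B)/2).round(4)[:2],'len',np.hypot(*d[:2]).round(3),'dir',np.degrees(np.arctan2(d[1],d[0])).round(1))
E
python3 - <<'E'
from h import *
s=load('scene1.npz')
g=lambda u,v:(170+u/3.4,100+v/3.4)
ln('front bottom',s,g(200,391),g(313,406),0)
ln('bay ends inner',s,g(166,404),g(312,441),.025)
ln('bay ends outer',s,g(149,397),g(331,446),.025)
ln('back inner edge(right..left)',s,g(118,455),g(313,508),.025)
ln('back inner at rails',s,g(148,463),g(293,501),.025)
E
```

```text
front bottom [ 0.6135 -0.0723  0.    ] [0.5947 0.0356 0.    ] mid [ 0.6041 -0.0183] len 0.109 dir 99.9
bay ends inner [ 0.6507 -0.0903  0.025 ] [0.6446 0.0502 0.025 ] mid [ 0.6477 -0.02  ] len 0.141 dir 92.5
bay ends outer [ 0.6487 -0.1081  0.025 ] [0.644  0.0681 0.025 ] mid [ 0.6464 -0.02  ] len 0.176 dir 91.5
back inner edge(right..left) [ 0.7143 -0.1113  0.025 ] [0.708  0.0715 0.025 ] mid [ 0.7111 -0.0199] len 0.183 dir 92.0
back inner at rails [ 0.7131 -0.0825  0.025 ] [0.7072 0.0528 0.025 ] mid [ 0.7102 -0.0149] len 0.135 dir 92.5
```

jog_arm(commands=[{"x": -0.25, "y": 0.03, "z": 0, "roll": 0.007}, {"x": -0.3, "y": 0.03, "z": 0, "roll": 0.008}, {"x": -0.3, "y": 0.03, "z": 0, "roll": 0.009}, {"x": -0.3, "y": 0.03, "z": 0, "roll": 0.009}, {"x": -0.3, "y": 0.03, "z": 0, "roll": 0.009}, {"x": -0.3, "y": 0.03, "z": 0, "roll": 0.009}, {"x": -0.3, "y": 0.03, "z": 0, "roll": 0.009}, {"x": -0.3, "y": 0.03, "z": 0, "roll": 0.009}, {"x": -0.3, "y": 0.03, "z": 0, "roll": 0.009}, {"x": -0.3, "y": 0.03, "z": 0, "roll": 0.009}, {"x": -0.3, "y": 0.03, "z": 0, "roll": 0.009}])

```text
clock: 9.15
tool_pos: [0.5229, -0.0285, 0.0124]
orientation: [-180.0, -0.2, -177.5]
force: [-5.5, 0.4, 2.9]
opening: 0.0561
```

Run:
```python
from h import *
o=ctrl.get_obs();print(o['force'],o['moment'],o['tool_pos'],o['orientation'])
n='side'
s=snap(n,n+'5.png');im=s['image'][60:230,220:360]
cv2.imwrite('pics/%s5c.png'%n,cv2.resize(im,None,fx=3.4,fy=3.4,interpolation=cv2.INTER_CUBIC)[:,:,::-1])
s=snap('scene','scene5.png');im=s['image'][100:280,170:320]
cv2.imwrite('pics/scene5c.png',cv2.resize(im,None,fx=3.4,fy=3.4,interpolation=cv2.INTER_CUBIC)[:,:,::-1])
```

```text
[-5.51029339  0.37811395  2.8518511 ] [0.19682844 2.13579467 0.1403224 ] [ 0.52291778 -0.0284618   0.01242309] [-1.79983622e+02 -1.57801329e-01 -1.77464446e+02]
```

View pics/side5c.png

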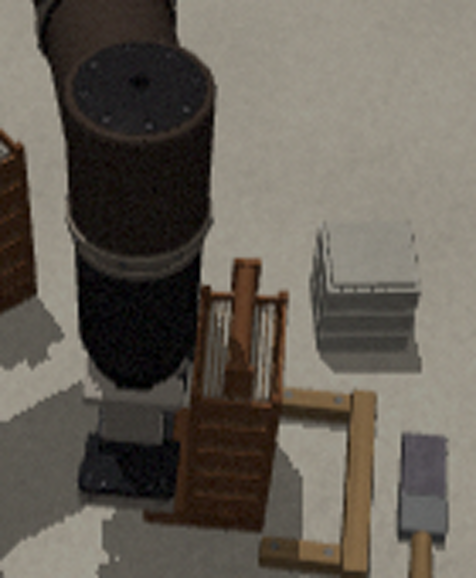

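View pics/scene5c.png

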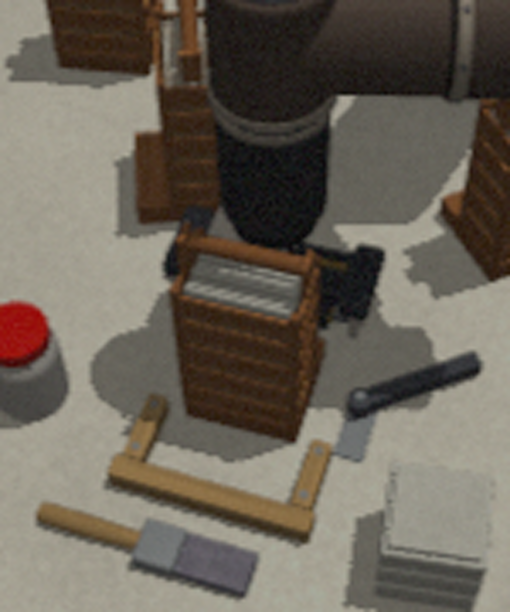

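Run:
```python
from h import *
s=load('scene1.npz')
g=lambda u,v:(170+u/3.4,100+v/3.4)
ln('front bottom',s,g(188,415),g(294,439),0)
ln('rail ends near front corners inner top',s,g(166,404),g(312,441),.025)
s=load('side1.npz')
g=lambda u,v:(220+u/3.4,60+v/3.4)
ln('right bottom edge',s,g(146,518),g(262,531),0)
ln('right rail inner',s,g(263,539),g(343,544),.025)
```

```text
front bottom [ 0.642  -0.0735  0.    ] [0.6345 0.0297 0.    ] mid [ 0.6382 -0.0219] len 0.104 dir 94.1
rail ends near front corners inner top [ 0.6507 -0.0903  0.025 ] [0.6446 0.0502 0.025 ] mid [ 0.6477 -0.02  ] len 0.141 dir 92.5
right bottom edge [ 0.541  -0.0786  0.    ] [ 0.6438 -0.0771  0.    ] mid [ 0.5924 -0.0778] len 0.103 dir 0.9
right rail inner [ 0.6449 -0.0995  0.025 ] [ 0.7129 -0.0945  0.025 ] mid [ 0.6789 -0.097 ] len 0.068 dir 4.2
```

jog_arm(commands=[{"x": -0.3, "y": 0.02, "z": 0, "roll": 0.006}, {"x": -0.3, "y": 0.02, "z": 0, "roll": 0.006}, {"x": -0.3, "y": 0.02, "z": 0, "roll": 0.006}, {"x": -0.3, "y": 0.02, "z": 0, "roll": 0.006}, {"x": -0.3, "y": 0.02, "z": 0, "roll": 0.006}, {"x": -0.3, "y": 0.02, "z": 0, "roll": 0.005}, {"x": -0.3, "y": 0.02, "z": 0, "roll": 0}, {"x": -0.3, "y": 0.02, "z": 0, "roll": 0}, {"x": -0.3, "y": 0.02, "z": 0, "roll": 0}, {"x": -0.3, "y": 0.02, "z": 0, "roll": 0}])

```text
clock: 10.25
tool_pos: [0.5532, -0.0258, 0.0124]
orientation: [-180.0, -0.1, -179.4]
force: [-5.5, 0.1, 1.2]
opening: 0.0555
```

jog_arm(commands=[{"x": -0.3, "y": 0, "z": 0, "roll": 0}, {"x": -0.3, "y": 0, "z": 0, "roll": 0}, {"x": -0.3, "y": 0, "z": 0, "roll": 0}, {"x": -0.3, "y": 0, "z": 0, "roll": 0}, {"x": -0.3, "y": 0, "z": 0, "roll": 0}, {"x": -0.25, "y": 0, "z": 0, "roll": 0}, {"x": -0.25, "y": 0, "z": 0, "roll": 0}, {"x": -0.25, "y": 0, "z": 0, "roll": 0}])

```text
clock: 11.05
tool_pos: [0.5757, -0.0255, 0.0124]
orientation: [-180.0, -0.1, -179.4]
force: [-5.7, 0.6, 1.5]
opening: 0.0558
```

Run:
```python
from h import *
o=ctrl.get_obs();print(o['force'],o['moment'],o['tool_pos'],o['orientation'])
n='side'
s=snap(n,n+'6.png');im=s['image'][60:230,220:360]
cv2.imwrite('pics/%s6c.png'%n,cv2.resize(im,None,fx=3.4,fy=3.4,interpolation=cv2.INTER_CUBIC)[:,:,::-1])
s=snap('scene','scene6.png');im=s['image'][100:280,170:320]
cv2.imwrite('pics/scene6c.png',cv2.resize(im,None,fx=3.4,fy=3.4,interpolation=cv2.INTER_CUBIC)[:,:,::-1])
```

```text
[-5.71229421  0.62747185  1.49013171] [ 0.03307448  2.0170133  -0.02543295] [ 0.57572245 -0.02551914  0.01241109] [-1.79986626e+02 -1.21020608e-01 -1.79440426e+02]
```

View pics/side6c.png

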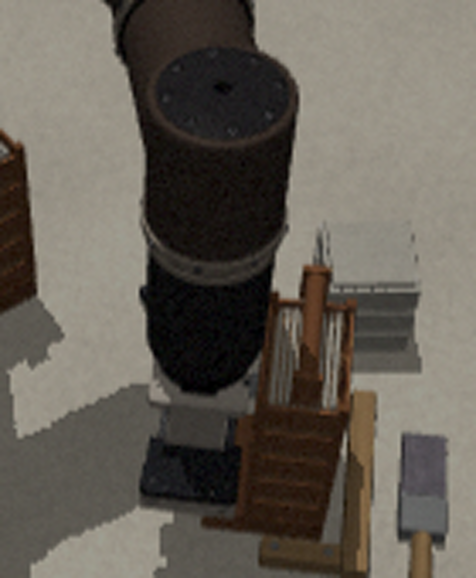

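View pics/scene6c.png

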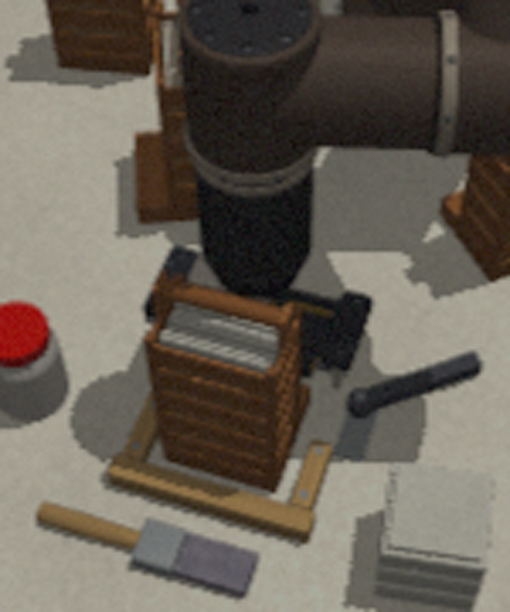

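jog_arm(commands=[{"x": -0.2, "y": 0, "z": 0, "roll": 0}, {"x": -0.2, "y": 0, "z": 0, "roll": 0}, {"x": -0.2, "y": 0, "z": 0, "roll": 0}, {"x": -0.2, "y": 0, "z": 0, "roll": 0}, {"x": -0.2, "y": 0, "z": 0, "roll": 0}, {"x": -0.2, "y": 0, "z": 0, "roll": 0}, {"x": -0.15, "y": 0, "z": 0, "roll": 0}])

```text
clock: 11.85
tool_pos: [0.5896, -0.0253, 0.0124]
orientation: [-180.0, -0.1, -179.4]
force: [-5.5, -0.6, 1.1]
opening: 0.0562
```

jog_arm(commands=[{"x": -0.1, "y": 0, "z": 0, "roll": 0}, {"x": -0.1, "y": 0, "z": 0, "roll": 0}])

```text
clock: 12.05
tool_pos: [0.5914, -0.0253, 0.0124]
orientation: [-180.0, -0.1, -179.4]
force: [-6.1, -0.1, 1.0]
opening: 0.0559
```

jog_arm(commands=[{"x": -0.1, "y": 0, "z": 0, "roll": 0}, {"x": -0.1, "y": 0, "z": 0, "roll": 0}])

```text
clock: 12.25
tool_pos: [0.5931, -0.0253, 0.0124]
orientation: [-180.0, -0.1, -179.4]
force: [-8.9, 3.5, 5.8]
opening: 0.0562
```

jog_arm(commands=[{"x": -0.07, "y": 0, "z": 0, "roll": 0}])

```text
clock: 12.35
tool_pos: [0.593, -0.0253, 0.0124]
orientation: [-180.0, -0.2, -179.4]
force: [-11.3, 3.2, 7.6]
opening: 0.0558
```

Run:
```python
from h import *
o=ctrl.get_obs();print(o['force'],o['moment'],o['tool_pos'],o['orientation'])
n='side'
s=snap(n,n+'7.png');im=s['image'][100:270,230:370]
cv2.imwrite('pics/%s7c.png'%n,cv2.resize(im,None,fx=3.4,fy=3.4,interpolation=cv2.INTER_CUBIC)[:,:,::-1])
s=snap('scene','scene7.png');im=s['image'][170:270,180:300]
cv2.imwrite('pics/scene7c.png',cv2.resize(im,None,fx=6,fy=6,interpolation=cv2.INTER_CUBIC)[:,:,::-1])
```

```text
[-11.28491396   3.21235741   7.60202089] [0.7729522  3.94615031 0.07415984] [ 0.59303763 -0.02530119  0.01237   ] [-179.97940278   -0.20499703 -179.44485608]
```

View pics/side7c.png

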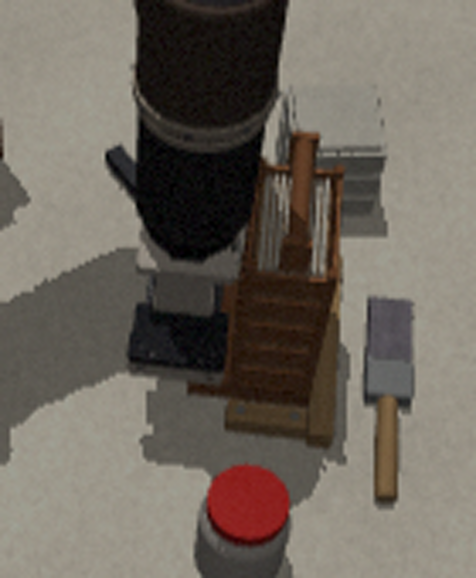

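View pics/scene7c.png

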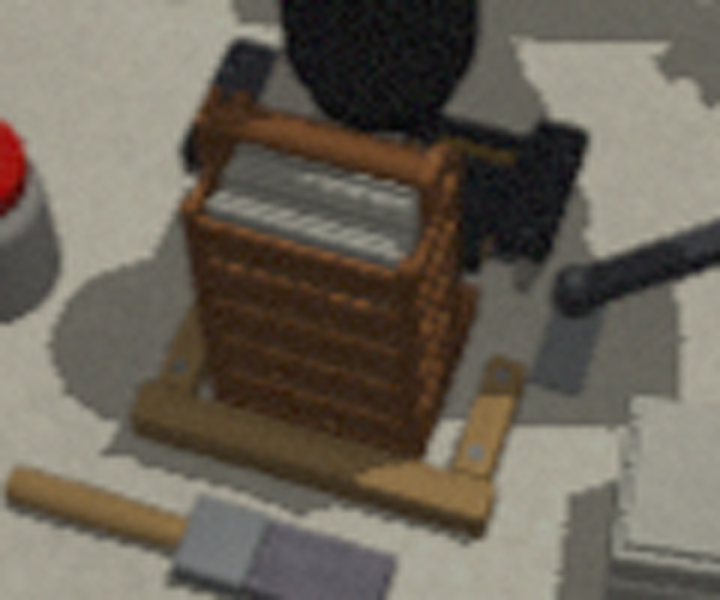

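jog_arm(commands=[{"x": -0.05, "y": 0, "z": 0, "roll": 0}, {"x": -0.05, "y": 0, "z": 0, "roll": 0}, {"x": 0, "y": 0, "z": 0, "roll": 0}])

```text
clock: 12.75
tool_pos: [0.5931, -0.0254, 0.0124]
orientation: [-180.0, -0.3, -179.4]
force: [-12.6, 1.3, 7.8]
opening: 0.0558
```

jog_arm(commands=[{"x": -0.05, "y": 0, "z": 0, "roll": 0}, {"x": -0.05, "y": 0, "z": 0, "roll": 0}, {"x": 0, "y": 0, "z": 0, "roll": 0}])

```text
clock: 13.05
tool_pos: [0.5931, -0.0254, 0.0124]
orientation: [-180.0, -0.4, -179.4]
force: [-15.3, 2.6, 11.3]
opening: 0.0559
```

Run:
```python
from h import *
o=ctrl.get_obs();print(o['force'],o['moment'],o['tool_pos'],o['orientation'])
```

```text
[-15.30116386   2.5694741   11.28864409] [1.176145   5.60197177 0.3088587 ] [ 0.59311914 -0.02541629  0.0123826 ] [-179.96157059   -0.37855525 -179.44409167]
```

Run:
```python
from h import *
s=snap('scene','scene8.png');np.savez('scene8.npz',**s);im=s['image'][215:265,195:270]
cv2.imwrite('pics/scene8c.png',cv2.resize(im,None,fx=10,fy=10,interpolation=cv2.INTER_CUBIC)[:,:,::-1])
```

```text
(no output)
```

View pics/scene8c.png

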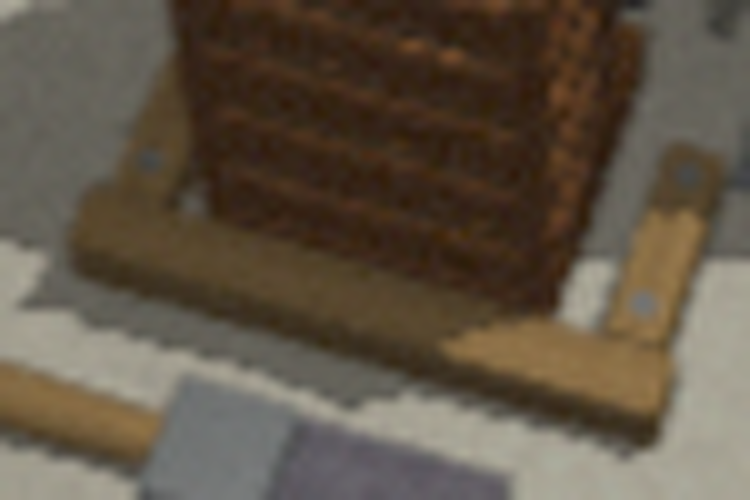

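jog_arm(commands=[{"x": -0.1, "y": 0, "z": 0, "roll": 0}, {"x": -0.1, "y": 0, "z": 0, "roll": 0}, {"x": -0.1, "y": 0, "z": 0, "roll": 0}, {"x": 0, "y": 0, "z": 0, "roll": 0}])

```text
clock: 13.5
tool_pos: [0.5932, -0.0258, 0.0119]
orientation: [-179.9, -0.7, -179.5]
force: [-24.3, 4.2, 16.0]
opening: 0.0557
```

Run:
```python
from h import *
o=ctrl.get_obs();print(o['force'],o['moment'],o['tool_pos'],o['orientation'])
```

```text
[-24.30689374   4.21774515  16.01532068] [1.81275768 8.39911319 0.53818145] [ 0.59318009 -0.02579539  0.01192456] [-179.92643019   -0.67014438 -179.45838563]
```

The crate is home: the tool stopped at x = 0.593 while the force rose from 6 to 24 N, with no further motion and the load shared between both fingers. I'll back off and look.

jog_arm(commands=[{"x": 0.3, "y": 0, "z": 0, "roll": 0}, {"x": 0.3, "y": 0, "z": 0, "roll": 0}, {"x": 0.5, "y": 0, "z": 0, "roll": 0}, {"x": 1, "y": 0, "z": 0, "roll": 0}, {"x": 1, "y": 0, "z": 0, "roll": 0}, {"x": 1, "y": 0, "z": 0, "roll": 0}, {"x": 1, "y": 0, "z": -1, "roll": 0}, {"x": 0.5, "y": 0, "z": -1.5, "roll": 0}, {"x": 0, "y": 0, "z": -1.5, "roll": 0}, {"x": 0, "y": 0, "z": -1, "roll": 0}, {"x": 0, "y": 0, "z": 0, "roll": 0}], gripper=0)

```text
clock: 14.6
tool_pos: [0.5456, -0.0252, 0.065]
orientation: [179.9, 0.2, -179.4]
force: [0.5, -0.2, 0.0]
opening: 0.0004
```

Run:
```python
from h import *
o=ctrl.get_obs();print(o['force'],o['tool_pos'],o['orientation'],o['opening'])
for n in('side','scene','wrist'):
    s=snap(n,n+'9.png');np.savez(n+'9.npz',**s)
    if n!='wrist':
        im=s['image'][100:270,230:370] if n=='side' else s['image'][170:270,200:320]
        k=3.4 if n=='side' else 6
        cv2.imwrite(f'pics/{n}9c.png',cv2.resize(im,None,fx=k,fy=k,interpolation=cv2.INTER_CUBIC)[:,:,::-1])
np.savez('wrist9o.npz',tool_pos=o['tool_pos'],orientation=o['orientation'])
```

```text
[ 0.50550646 -0.20642055  0.03747195] [ 0.54564437 -0.02518848  0.06504775] [ 179.94524245    0.24311761 -179.4138623 ] 0.00035684339543656546
```

View pics/side9c.png

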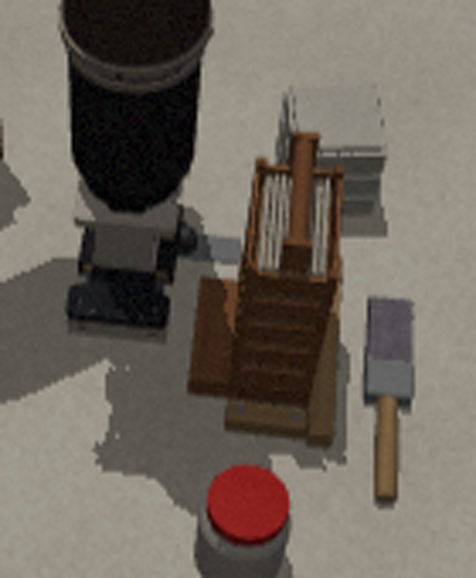

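View pics/scene9c.png

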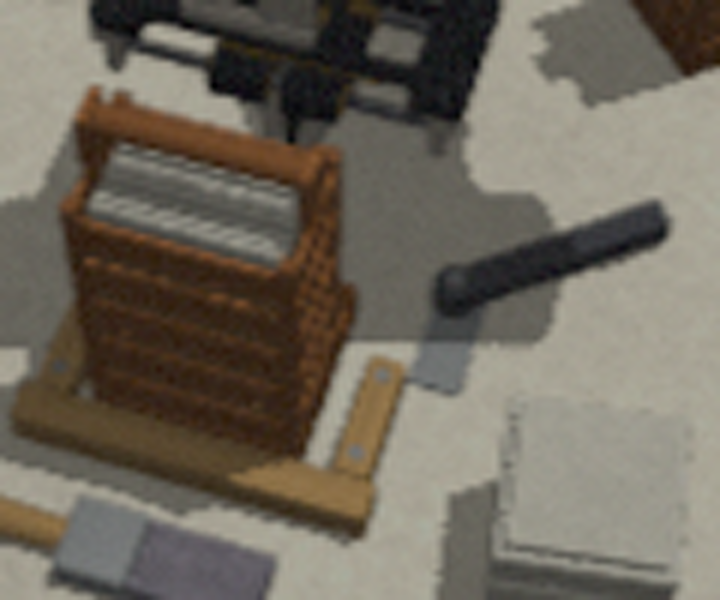

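View pics/wrist9.png

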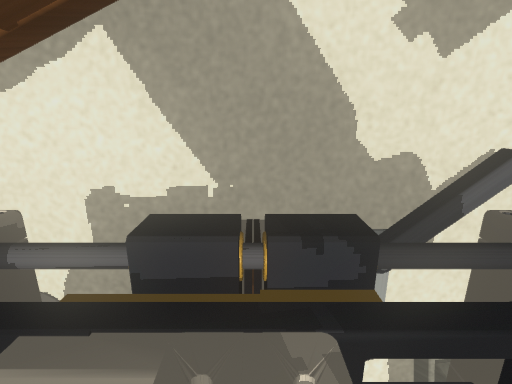

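Run:
```python
from h import *
w=load('wrist9.npz');o=load('wrist9o.npz')
ln('bar upper edge',w,(380,238),(503,151),.024,o)
s=load('scene9.npz');g=lambda u,v:(200+u/6,170+v/6)
ln('bar far edge',s,g(470,265),g(650,205),.024)
ln('bar near edge',s,g(485,300),g(665,235),.018)
```

```text
bar upper edge [0.5675 0.0749 0.024 ] [0.4992 0.1541 0.024 ] mid [0.5334 0.1145] len 0.105 dir 130.8
bar far edge [0.5735 0.0828 0.024 ] [0.5056 0.1646 0.024 ] mid [0.5396 0.1237] len 0.106 dir 129.7
bar near edge [0.5881 0.0957 0.018 ] [0.5179 0.1766 0.018 ] mid [0.553  0.1361] len 0.107 dir 131.0
```

jog_arm(commands=[{"x": 0, "y": 1, "z": 0, "roll": 0}, {"x": 0, "y": 2, "z": 0, "roll": 0}, {"x": 0, "y": 2, "z": 0, "roll": 0}, {"x": 0, "y": 2, "z": 0, "roll": 0}, {"x": 0, "y": 2, "z": 0, "roll": 0}, {"x": -0.5, "y": 2, "z": 0, "roll": 0}, {"x": -0.7, "y": 2, "z": 0, "roll": 0}, {"x": -0.8, "y": 2, "z": 0, "roll": 0}, {"x": -0.7, "y": 1.7, "z": 0, "roll": 0}, {"x": 0, "y": 1, "z": 0, "roll": 0}, {"x": 0, "y": 0, "z": 0, "roll": 0}], gripper=0)

```text
clock: 15.85
tool_pos: [0.5695, 0.1529, 0.0622]
orientation: [-180.0, -0.0, -179.4]
force: [0.4, 0.1, -0.8]
opening: 0.0004
```

Run:
```python
from h import *
o=ctrl.get_obs();print(o['force'],o['tool_pos'],o['orientation'],o['joint_pos'])
for n in('side','scene'):
    s=snap(n,n+'10.png')
    im=s['image'][90:260,230:370] if n=='side' else s['image'][140:270,220:340]
    k=3.4 if n=='side' else 4.6
    cv2.imwrite(f'pics/{n}10c.png',cv2.resize(im,None,fx=k,fy=k,interpolation=cv2.INTER_CUBIC)[:,:,::-1])
```

```text
[ 0.43546708  0.05821136 -0.75324984] [0.56952621 0.15289915 0.06218368] [-1.79990351e+02 -2.05147302e-02 -1.79377417e+02] [ 3.40064530e+01  2.15187179e+01 -2.18299204e+01 -4.44229636e-03
 -4.66738007e+01 -1.23380820e+02]
```

View pics/scene10c.png

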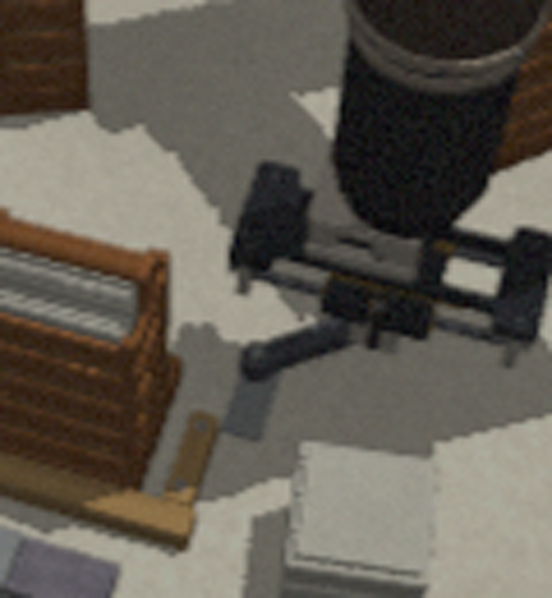

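View pics/side10c.png

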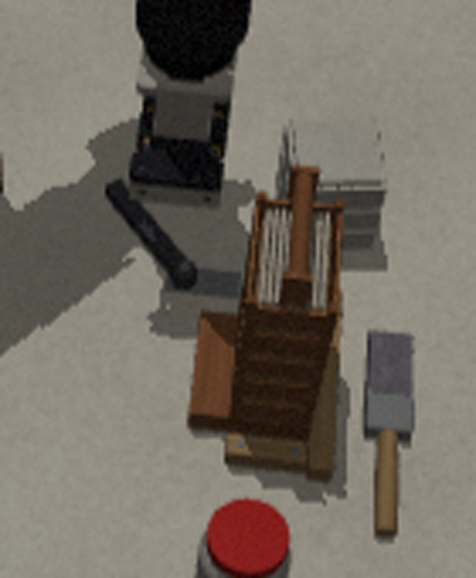

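jog_arm(commands=[{"x": -0.5, "y": 0.2, "z": 0, "roll": 0}, {"x": 0, "y": 0, "z": 1, "roll": 0}, {"x": 0, "y": 0, "z": 1.5, "roll": 0}, {"x": 0, "y": 0, "z": 1.5, "roll": 0}, {"x": 0, "y": 0, "z": 1, "roll": 0}, {"x": 0, "y": 0, "z": 0, "roll": 0}, {"x": 0, "y": 0, "z": 0, "roll": 0}])

```text
clock: 16.65
tool_pos: [0.5745, 0.1535, 0.0125]
orientation: [-180.0, -0.0, -179.4]
force: [-0.3, 1.1, 0.3]
opening: 0.0004
```

```bash
cat > arc.py <<'E'
from h import *
pv=np.array([.583,.0755])
def C(t,r=.065,cl=0.):
    m=-np.array([np.cos(t),np.sin(t)]);u=np.array([-np.sin(t),np.cos(t)])
    n=.009+.0095*abs(np.cos(t))+.021*abs(np.sin(t))+cl
    return pv+r*u-m*n
def plan(t1,N,r=.065,o=None):
    o=o or ctrl.get_obs();p=o['tool_pos'][:2];print('z',o['tool_pos'][2],'F',o['force'].round(1),p)
    y=np.radians(o['orientation'][2]);X=np.array([np.cos(y),np.sin(y)]);Y=np.array([np.sin(y),-np.cos(y)])
    for t in np.atleast_1d(t1):
        d=(C(t,r)-p)*100;print(round(float(t),2),'target',C(t,r).round(4),'tool dx,dy cm',(d@X).round(2),(d@Y).round(2));p=C(t,r)
E
python3 - <<'E'
from arc import *
plan(np.r_[.7,np.arange(.9,3.2,.2),3.1416],1)
E
```

```text
z 0.012478770147668253 F [-0.3  1.1  0.3] [0.57448995 0.15349239]
0.7 target [0.5639 0.1444] tool dx,dy cm 1.07 -0.9
0.9 target [0.5516 0.1405] tool dx,dy cm 1.24 -0.38
1.1 target [0.5396 0.1335] tool dx,dy cm 1.2 -0.68
1.3 target [0.5289 0.1235] tool dx,dy cm 1.08 -0.99
1.5 target [0.5203 0.1106] tool dx,dy cm 0.87 -1.28
1.7 target [0.5145 0.0979] tool dx,dy cm 0.59 -1.27
1.9 target [0.5112 0.0847] tool dx,dy cm 0.35 -1.32
2.1 target [0.5108 0.0702] tool dx,dy cm 0.05 -1.45
2.3 target [0.5139 0.0553] tool dx,dy cm -0.3 -1.5
2.5 target [0.5207 0.0409] tool dx,dy cm -0.67 -1.45
2.7 target [0.5312 0.0281] tool dx,dy cm -1.04 -1.29
2.9 target [0.5449 0.0179] tool dx,dy cm -1.36 -1.03
3.1 target [0.5609 0.0114] tool dx,dy cm -1.6 -0.67
3.14 target [0.5645 0.0105] tool dx,dy cm -0.35 -0.09
```

jog_arm(commands=[{"x": 0.27, "y": -0.22, "z": 0, "roll": 0}, {"x": 0.27, "y": -0.22, "z": 0, "roll": 0}, {"x": 0.27, "y": -0.22, "z": 0, "roll": 0}, {"x": 0.27, "y": -0.22, "z": 0, "roll": 0}, {"x": 0.31, "y": -0.1, "z": 0, "roll": 0}, {"x": 0.31, "y": -0.1, "z": 0, "roll": 0}, {"x": 0.31, "y": -0.1, "z": 0, "roll": 0}, {"x": 0.31, "y": -0.1, "z": 0, "roll": 0}, {"x": 0.3, "y": -0.17, "z": 0, "roll": 0}, {"x": 0.3, "y": -0.17, "z": 0, "roll": 0}, {"x": 0.3, "y": -0.17, "z": 0, "roll": 0}, {"x": 0.3, "y": -0.17, "z": 0, "roll": 0}])

```text
clock: 17.85
tool_pos: [0.5391, 0.1337, 0.0125]
orientation: [180.0, -0.0, -179.4]
force: [0.8, -0.3, 0.4]
opening: 0.0003
```

Run:
```python
from arc import *
for n in('side','scene'):
    s=snap(n,n+'11.png')
    im=s['image'][90:260,230:370] if n=='side' else s['image'][140:270,220:340]
    k=3.4 if n=='side' else 4.6
    cv2.imwrite(f'pics/{n}11c.png',cv2.resize(im,None,fx=k,fy=k,interpolation=cv2.INTER_CUBIC)[:,:,::-1])
plan(np.r_[1.3],1)
```

```text
z 0.01251726888670205 F [0.  0.2 0.5] [0.53875783 0.13340571]
1.3 target [0.5289 0.1235] tool dx,dy cm 1.0 -0.98
```

View pics/side11c.png

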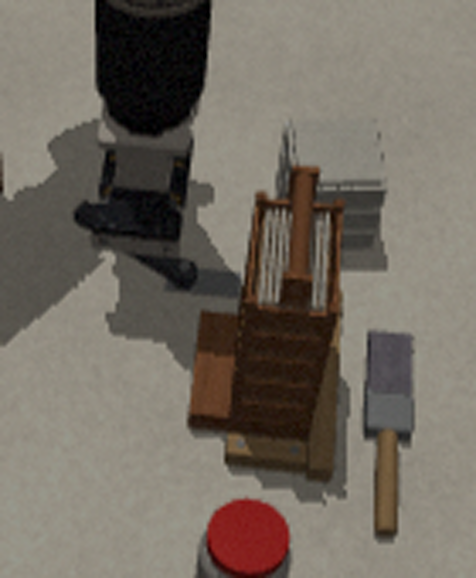

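View pics/scene11c.png

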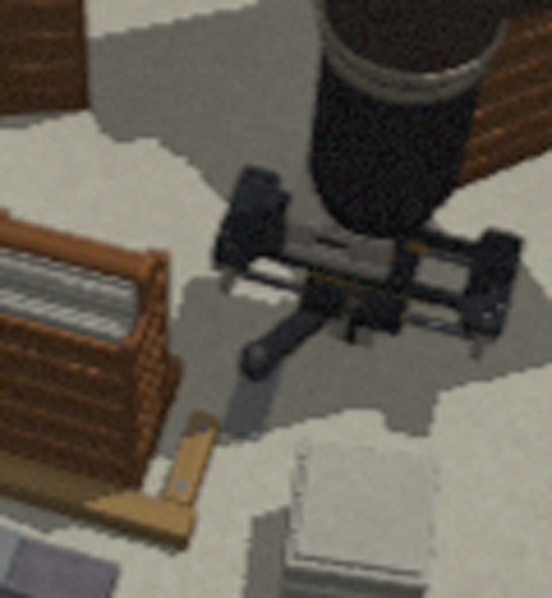

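jog_arm(commands=[{"x": 0.25, "y": -0.25, "z": 0, "roll": 0}, {"x": 0.25, "y": -0.25, "z": 0, "roll": 0}, {"x": 0.25, "y": -0.25, "z": 0, "roll": 0}, {"x": 0.25, "y": -0.25, "z": 0, "roll": 0}, {"x": 0.22, "y": -0.32, "z": 0, "roll": 0}, {"x": 0.22, "y": -0.32, "z": 0, "roll": 0}, {"x": 0.22, "y": -0.32, "z": 0, "roll": 0}, {"x": 0.22, "y": -0.32, "z": 0, "roll": 0}, {"x": 0.15, "y": -0.32, "z": 0, "roll": 0}, {"x": 0.15, "y": -0.32, "z": 0, "roll": 0}, {"x": 0.15, "y": -0.32, "z": 0, "roll": 0}, {"x": 0.15, "y": -0.32, "z": 0, "roll": 0}])

```text
clock: 19.15
tool_pos: [0.515, 0.0978, 0.0126]
orientation: [180.0, 0.0, -179.4]
force: [0.7, 0.9, -0.0]
opening: 0.0005
```

jog_arm(commands=[{"x": 0.09, "y": -0.33, "z": 0, "roll": 0}, {"x": 0.09, "y": -0.33, "z": 0, "roll": 0}, {"x": 0.09, "y": -0.33, "z": 0, "roll": 0}, {"x": 0.08, "y": -0.33, "z": 0, "roll": 0}, {"x": 0.01, "y": -0.36, "z": 0, "roll": 0}, {"x": 0.01, "y": -0.36, "z": 0, "roll": 0}, {"x": 0.01, "y": -0.36, "z": 0, "roll": 0}, {"x": 0.01, "y": -0.36, "z": 0, "roll": 0}])

```text
clock: 19.95
tool_pos: [0.5113, 0.07, 0.0125]
orientation: [-180.0, -0.0, -179.4]
force: [0.7, 1.7, -0.8]
opening: 0.0001
```

Run:
```python
from arc import *
for n in('side','scene'):
    s=snap(n,n+'12.png')
    im=s['image'][90:260,230:370] if n=='side' else s['image'][140:270,200:320]
    k=3.4 if n=='side' else 4.6
    cv2.imwrite(f'pics/{n}12c.png',cv2.resize(im,None,fx=k,fy=k,interpolation=cv2.INTER_CUBIC)[:,:,::-1])
plan(np.r_[2.3,2.5,2.7,2.9],1)
```

```text
z 0.012466118649829307 F [-0.3 -1.   0.7] [0.51101011 0.06969182]
2.3 target [0.5139 0.0553] tool dx,dy cm -0.27 -1.44
2.5 target [0.5207 0.0409] tool dx,dy cm -0.67 -1.45
2.7 target [0.5312 0.0281] tool dx,dy cm -1.04 -1.29
2.9 target [0.5449 0.0179] tool dx,dy cm -1.36 -1.03
```

View pics/side12c.png

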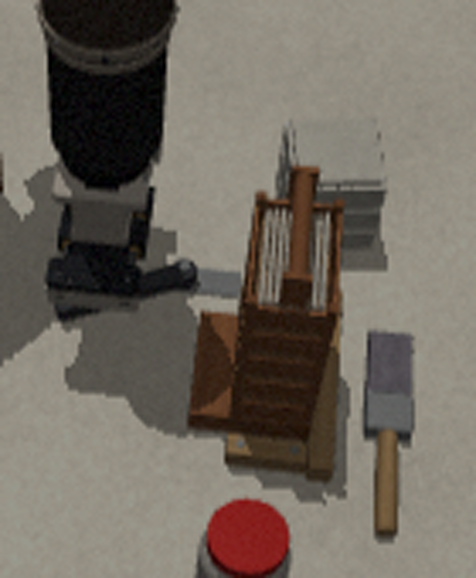

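View pics/scene12c.png

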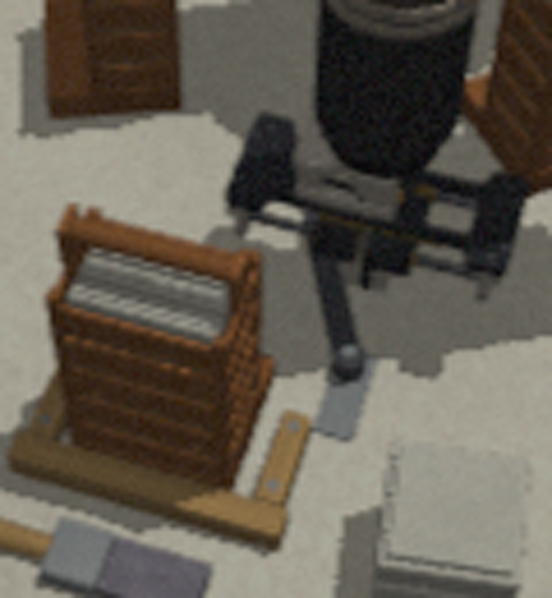

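jog_arm(commands=[{"x": -0.07, "y": -0.36, "z": 0, "roll": 0}, {"x": -0.07, "y": -0.36, "z": 0, "roll": 0}, {"x": -0.07, "y": -0.36, "z": 0, "roll": 0}, {"x": -0.07, "y": -0.36, "z": 0, "roll": 0}, {"x": -0.17, "y": -0.36, "z": 0, "roll": 0}, {"x": -0.17, "y": -0.36, "z": 0, "roll": 0}, {"x": -0.17, "y": -0.36, "z": 0, "roll": 0}, {"x": -0.17, "y": -0.36, "z": 0, "roll": 0}, {"x": -0.26, "y": -0.32, "z": 0, "roll": 0}, {"x": -0.26, "y": -0.32, "z": 0, "roll": 0}, {"x": -0.26, "y": -0.32, "z": 0, "roll": 0}, {"x": -0.26, "y": -0.32, "z": 0, "roll": 0}])

```text
clock: 21.25
tool_pos: [0.5319, 0.0286, 0.0125]
orientation: [-180.0, -0.0, -179.4]
force: [-0.6, 0.7, 0.7]
opening: 0.0003
```

jog_arm(commands=[{"x": -0.34, "y": -0.26, "z": 0, "roll": 0}, {"x": -0.34, "y": -0.26, "z": 0, "roll": 0}, {"x": -0.34, "y": -0.26, "z": 0, "roll": 0}, {"x": -0.34, "y": -0.26, "z": 0, "roll": 0}])

```text
clock: 21.65
tool_pos: [0.5457, 0.0184, 0.0125]
orientation: [-180.0, -0.0, -179.4]
force: [-0.2, 1.5, -0.4]
opening: 0.0004
```

Run:
```python
from arc import *
for n in('side','scene'):
    s=snap(n,n+'13.png')
    im=s['image'][90:260,230:370] if n=='side' else s['image'][140:270,200:320]
    k=3.4 if n=='side' else 4.6
    cv2.imwrite(f'pics/{n}13c.png',cv2.resize(im,None,fx=k,fy=k,interpolation=cv2.INTER_CUBIC)[:,:,::-1])
plan(np.r_[3.0,3.15],1)
```

```text
z 0.01252842415099956 F [-0.3  0.4  0.3] [0.5459278 0.0183062]
3.0 target [0.5527 0.0142] tool dx,dy cm -0.67 -0.42
3.15 target [0.5649 0.0103] tool dx,dy cm -1.22 -0.39
```

View pics/side13c.png

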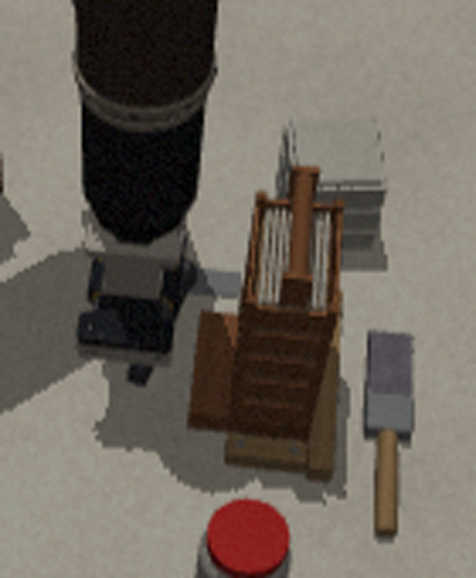

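View pics/scene13c.png

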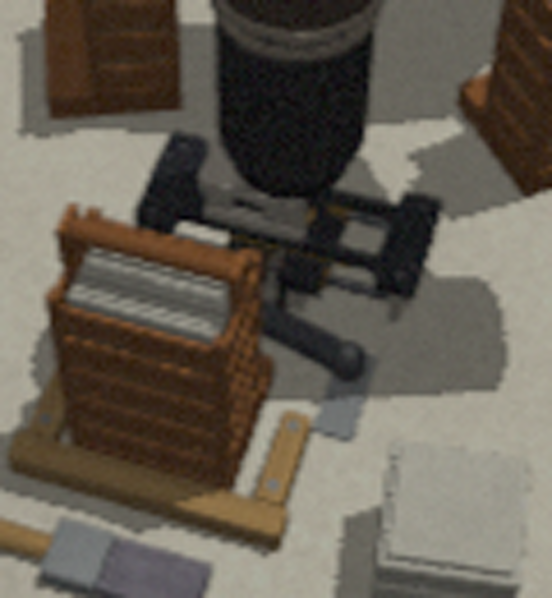

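jog_arm(commands=[{"x": -0.33, "y": -0.2, "z": 0, "roll": 0}, {"x": -0.33, "y": -0.2, "z": 0, "roll": 0}, {"x": -0.3, "y": -0.13, "z": 0, "roll": 0}, {"x": -0.3, "y": -0.1, "z": 0, "roll": 0}, {"x": -0.25, "y": -0.1, "z": 0, "roll": 0}, {"x": -0.2, "y": 0, "z": 0, "roll": 0}])

```text
clock: 22.35
tool_pos: [0.5627, 0.0113, 0.0125]
orientation: [-180.0, -0.0, -179.4]
force: [-0.4, -0.7, 0.1]
opening: 0.0003
```

jog_arm(commands=[{"x": -0.1, "y": 0, "z": 0, "roll": 0}, {"x": -0.1, "y": 0, "z": 0, "roll": 0}])

```text
clock: 22.55
tool_pos: [0.5645, 0.0114, 0.0125]
orientation: [-180.0, -0.0, -179.4]
force: [-0.1, -0.4, -0.1]
opening: 0.0004
```

jog_arm(commands=[{"x": -0.1, "y": 0, "z": 0, "roll": 0}, {"x": -0.1, "y": 0, "z": 0, "roll": 0}])

```text
clock: 22.75
tool_pos: [0.5648, 0.0113, 0.0123]
orientation: [-180.0, -0.2, -179.5]
force: [-8.7, 2.2, 5.0]
opening: 0.0001
```

Stop reached at x = 0.5648 (predicted 0.5645), with the force rising there. I'll hold, then withdraw straight back and up.

jog_arm(commands=[{"x": -0.05, "y": 0, "z": 0, "roll": 0}, {"x": 0, "y": 0, "z": 0, "roll": 0}, {"x": 0.2, "y": 0, "z": 0, "roll": 0}, {"x": 0.3, "y": 0, "z": 0, "roll": 0}, {"x": 0.5, "y": 0, "z": 0, "roll": 0}, {"x": 1, "y": 0, "z": 0, "roll": 0}, {"x": 1, "y": 0, "z": 0, "roll": 0}, {"x": 1, "y": 0, "z": 0, "roll": 0}, {"x": 1, "y": 0, "z": -1, "roll": 0}, {"x": 1, "y": 0, "z": -2, "roll": 0}, {"x": 0.5, "y": 0, "z": -2, "roll": 0}, {"x": 0, "y": 0, "z": -2, "roll": 0}])

```text
clock: 23.95
tool_pos: [0.5008, 0.0108, 0.084]
orientation: [180.0, 0.0, -179.4]
force: [-0.2, 0.4, -0.3]
opening: 0.0001
```

jog_arm(commands=[{"x": 0, "y": 0, "z": -2, "roll": 0}, {"x": 0, "y": 0, "z": -2, "roll": 0}, {"x": 0, "y": 0, "z": -2, "roll": 0}, {"x": 0, "y": 0, "z": -2, "roll": 0}, {"x": 0, "y": 0, "z": -2, "roll": 0}, {"x": 0, "y": 0, "z": -2, "roll": 0}, {"x": 0, "y": 0, "z": -2, "roll": 0}, {"x": 0, "y": 0, "z": -1, "roll": 0}, {"x": 0, "y": 0, "z": 0, "roll": 0}])

```text
clock: 24.85
tool_pos: [0.5024, 0.0111, 0.2342]
orientation: [179.9, 0.2, -179.4]
force: [-0.3, 0.1, 0.1]
opening: 0.0005
```

Run:
```python
from arc import *
o=ctrl.get_obs();print(o['clock'],o['tool_pos'],o['force'])
for n in('side','scene'):
    s=snap(n,n+'14.png');np.savez(n+'14.npz',**s)
    im=s['image'][100:240,240:360] if n=='side' else s['image'][170:270,180:310]
    k=4.2 if n=='side' else 6
    cv2.imwrite(f'pics/{n}14c.png',cv2.resize(im,None,fx=k,fy=k,interpolation=cv2.INTER_CUBIC)[:,:,::-1])
```

```text
24.85 [0.50239915 0.01111126 0.23423011] [-0.34196244  0.14006187  0.07893307]
```

View pics/side14c.png

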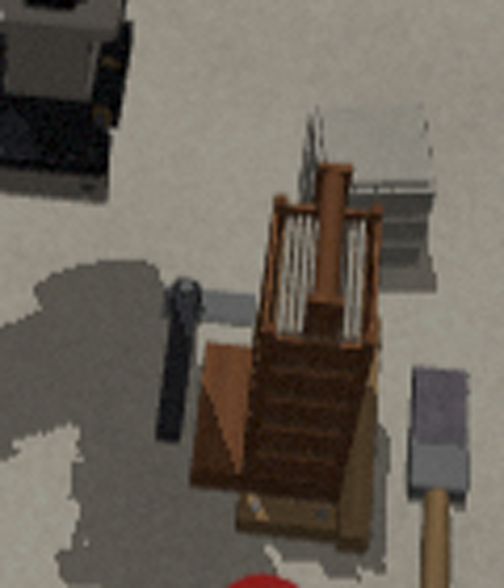

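View pics/scene14c.png

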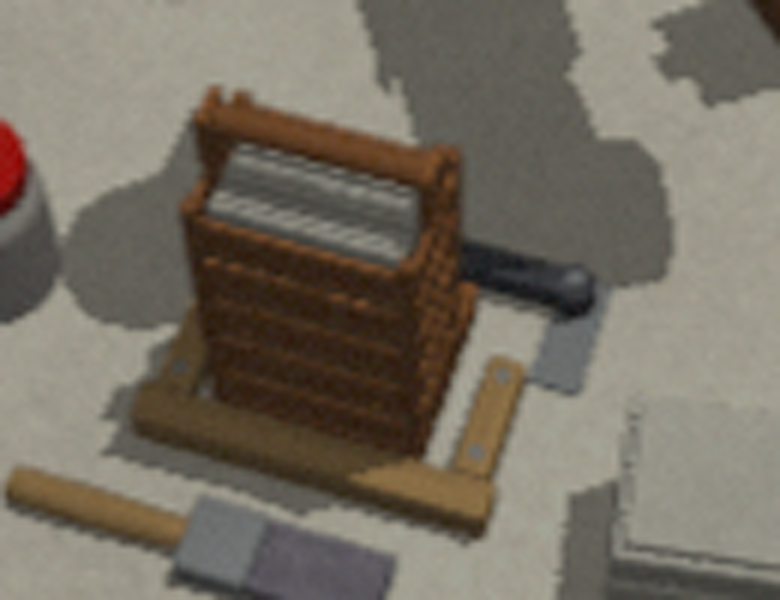

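Run:
```python
from h import *
s=load('side14.npz');g=lambda u,v:(240+u/4.2,100+v/4.2)
ln('bar left edge',s,g(169,310),g(157,437),.024)
ln('bar right edge',s,g(198,310),g(181,440),.024)
ln('toe top front',s,g(207,345),g(191,472),.028)
ln('crate right bottom',s,g(191,487),g(345,505),0)
ln('rail R outer bottom',s,g(237,529),g(365,552),0)
a=load('side1.npz')['image'];b=s['image']
for n,A,B in(('side',a,b),('scene',load('scene1.npz')['image'],load('scene14.npz')['image'])):
    d=np.abs(A.astype(int)-B).max(2)
    for nm in('jar','boxes','brush'):
        q=[x for x in ctrl.search_frame(n,nm)][:1];print(n,nm,[(round(x['confidence'],2),(np.array(x['position'])*[512,384]).round(1).tolist()) for x in q])
```

```text
bar left edge [0.5768 0.0535 0.024 ] [ 0.5814 -0.0581  0.024 ] mid [ 0.5791 -0.0023] len 0.112 dir -87.6
bar right edge [0.5981 0.0566 0.024 ] [ 0.5985 -0.0581  0.024 ] mid [ 0.5983 -0.0007] len 0.115 dir -89.8
toe top front [0.6081 0.0232 0.028 ] [ 0.6084 -0.0856  0.028 ] mid [ 0.6083 -0.0312] len 0.109 dir -89.8
crate right bottom [ 0.6094 -0.0813  0.    ] [ 0.7188 -0.0802  0.    ] mid [ 0.6641 -0.0807] len 0.109 dir 0.6
rail R outer bottom [ 0.6451 -0.1104  0.    ] [ 0.7349 -0.1157  0.    ] mid [ 0.69   -0.1131] len 0.09 dir -3.4
side jar [(0.64, [301.5, 255.4])]
side boxes []
side brush [(0.66, [343.0, 206.6])]
scene jar [(0.94, [175.1, 205.4])]
scene boxes [(0.94, [294.3, 254.3])]
scene brush [(0.59, [218.7, 259.6])]
```

```bash
python3 -c "
from plant import ctrl
print(ctrl.close_job(), ctrl.get_obs()['clock'])"
```

```text
the job is handed in; nothing more can be done
the job is handed in; nothing more can be done
```

The crate is home against the back rail and the keeper bar lies across the mouth behind it. I handed the job in at about 25 s of robot time.

**Crate:** I took the crate farthest from the base (0.53 m; the look-alikes were at 0.40 m or less). I pushed it at the toe board with two spread fingers, 12–28 mm above the table, at 15–30 mm/s and 5–9 N. I turned it about 9° square on the way and pressed it home up to 24 N with no further movement.

**Keeper:** With the fingers closed I swept the bar round to its stop. The force rose to 9 N at x = 0.565 m, where the stop was predicted. Then I withdrew straight back and up.

**Last checks:**
- The crate stands upright with its toe face parallel to the bar's crate-side face, both at −89.8° in the side view.
- The gap between bar and toe is 10 mm, as it should be.
- The jar, boxes and brush looked undisturbed in the views, and the jar's and boxes' detected positions in the last scene view were close to the starting ones (the jar's differed by about 4 pixels in row).
- The force at withdrawal was zero.

**Disagreements:**
- The cameras differed by about 1–2° on the bay's yaw and by a few mm on positions, so squareness rests mainly on the firm two-finger press against the rail.
- The bar's other edge read 2° off, probably from its shaded side.
- One keypoint of the side rail gave a direction 3–4° off.
- The network did not find the boxes in the last side view, though they are visible there.
- During the push the tool felt 1–8 N upward, and up to 16 N during the final press. I took this as friction on the toe face, because no lifting or tipping showed in the pictures.

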